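# Tighten a bearing housing bolt with a click wrench

## Task

Fit the click wrench fully down over the hex bolt of the bearing housing, without ramming it, and turn it clockwise until the bolt is tight and the wrench's breakaway joint clearly trips. Stop as soon as it has tripped: do not push the handle on towards its stop. Let go and leave the wrench sitting on the bolt with its handle still bent, and do not disturb the loose things on the bench.

Things in the scene. Friction and masses are not known exactly. Their poses are not given: they have to be found in the camera images.
- wrench: Head of the click wrench (steel, black rubber handle, 0.35 kg, 222 mm long, 42 mm high). Origin: centre of the socket's open mouth, its underside; z up; the handle runs along -x. The head is about 46 mm across. At the start it lies ready to use: the socket stands mouth down on the bench, the handle's end lies on a wooden batten.
- wrench_socket (a point): Roof of the socket's hex hole, on its axis, 26 mm above the mouth. The hole is open downward, 33 mm across flats; two flats face the wrench's +x and -x. Fully fitted on the bolt, the mouth rests on the bolt's washer with the flats parallel to the bolt's, in any of six ways; the fit has about 0.2 rad of play either way.
- wrench_handle (a joint): Breakaway (click) pin, upright, between head and handle, 40 mm from the socket's axis. 0 = straight (start); grows as the handle bends clockwise from above, hard stop at 0.32 rad. Straight until about 0.65 N m at the pin (9 N pushed sideways at the grip; less if the gripper also twists it), then it trips: resistance falls (0.36 N m at 0.2 rad) and it stays bent where it is left. Rigid anticlockwise.
- wrench_grip (a point): Where to grip the rubber handle, 110 mm from the socket's axis while straight, 28 mm above the mouth's level; moves with the handle, x along it towards the head, z up. The handle is 26 mm wide, 24 mm high (16 to 40 mm above the mouth's level), from 85 to 200 mm from the socket's axis; the batten is under its last 30 mm.
- bolt: The one hex-headed bolt, plain steel, upright in one end of the grey housing. Origin: on its axis, underside of its washer, 26 mm above the bench; z up; turns with the bolt. It tightens clockwise from above: drag about 0.22 N m for 0.35 to 0.8 rad (different each time, not to be seen beforehand), then it is tight and stops dead.
- bolt_seat (a point): On the bolt's axis, on top of its washer (48 mm across, 3 mm thick), 29 mm above the bench; z up; turns with the bolt. The hex head above it is 30 mm across flats (two flats face this point's +x and -x) and 16 mm high, topped by a six-sided taper 8 mm high that narrows to 17 mm across flats.
- bolt_corner (a point): A corner of the top of the bolt's hex head, 17 mm from its axis and 16 mm above the washer; it turns with the bolt.
- housing: Grey bearing housing, fixed to the bench: rectangular flange 115 x 210 x 26 mm (x, y, z) with a round boss in the middle, 80 mm across, its top 37 mm above the bench. Origin: centre of its underside; z up. The bolt and a domed cap nut (38 mm across, top 39 mm above the bench) sit 70 mm from the middle along y, one at either end, either way round.
- rest: The wooden batten on which the wrench's handle lies: 22 x 150 x 16 mm (x, y, z), fixed; the origin is the centre of its underside.
- spanner: Bystander: plain flat open-ended spanner lying on the bench, not the tool for this.
- screwdriver: Bystander: screwdriver lying on the bench.
- mallet: Bystander: wooden mallet, head 60 mm thick and 100 mm long, handle 220 mm along its -x.
- tin: Bystander: low open round tin, 70 mm across and 28 mm high.
- shim: Bystander: dark steel block, 60 x 40 x 20 mm.

How it is judged:
On the way, in this order (a step that is already met when the one before it is completed fails the run):
1. the wrench, still straight, sits fully down on the bolt (horizontal distance between wrench and bolt_seat below 0.005 m and z of wrench in the frame of bolt_seat below 0.005 m and angle between wrench's own z axis and vertical below 0.1 rad and value of joint wrench_handle below 0.03 rad), for 0.2 s.
2. the bolt has been turned tight with the wrench on it and the wrench has tripped (horizontal distance between wrench and bolt_seat below 0.005 m and z of wrench in the frame of bolt_seat below 0.005 m and angle between wrench's own z axis and vertical below 0.1 rad and value of joint wrench_handle above 0.06 rad and distance of bolt_corner from where it was at the start of the episode above 0.004 m), for 0.1 s.
At the end, for the whole second after the job is handed in: The bolt has been turned tight; the wrench sits at rest on it, released, mouth within 5 mm of the washer and of the bolt's axis and upright within 0.1 rad, its breakaway joint bent by 0.05 to 0.25 rad (horizontal distance between wrench and bolt_seat below 0.005 m and z of wrench in the frame of bolt_seat below 0.005 m and angle between wrench's own z axis and vertical below 0.1 rad and value of joint wrench_handle between 0.05 and 0.25 rad and distance of bolt_corner from where it was at the start of the episode above 0.004 m and linear speed of wrench below 0.02 m/s); the robot touches nothing.
It fails at once if the handle is pushed on past the click, more than 0.25 rad (the bolt is overtightened) (value of joint wrench_handle above 0.25 rad).
It fails at once if the wrench is rammed against the bolt's head while it is being fitted, or against the housing (over 40 N) ((contact force between wrench and bolt above 40 N and z of wrench in the frame of bolt_seat above 0.005 m) or contact force between wrench and housing above 40 N).
It fails at once if a loose thing on the bench is moved by more than 20 mm (distance of any of spanner, screwdriver, mallet, tin, shim from where it was at the start of the episode above 0.02 m).
It also fails if it takes over 61 s, if anything falls off the work surface, if the arm or the gripper's body presses on something with over 40 N, if the wrist force passes 120 N, or if a joint passes its speed limit or range.

## Robot

A 7-joint arm with a two-finger parallel gripper is mounted at the origin on the work surface. World frame = base frame: x ahead of the robot, y to its left, z up, the work surface at z = 0. Lengths are in m, angles in rad, forces in N, time in s.
With the tool pointing down it reaches from about 0.4 to 0.875 m from the base axis. Payload 6.5 kg.
Tool frame: the origin (TCP) lies at the very end of the fingers, on their centre line; the grasp point (between the pads) lies manip.grasp_offset behind it (manip.grasp_offset is the distance from the TCP to the grasp point, in m); z points along the fingers, y is the direction in which the jaws open and shut (so a half turn about z gives the same grasp; the last joint's range is limited). The gripper opens to 85 mm and grips with 20 to 120 N. Pads are 22 mm wide; open, the fingers measure 114 mm over their backs; the gripper's body (76 mm by 85 mm) begins 54 mm behind the grasp point. The pads swing forward as they close: fully open they stand 13 mm farther back than shut.
Start: joints at [-0.066, 0.536, -0.004, 1.538, 0.003, 1.067, -0.071], TCP at [0.65, 0, 0.231] pointing down, gripper open.
Joint ranges: [-2.7, 2.7], [-0.37, 2.16], [-1.27, 1.26], [0.24, 2.4], [-1.31, 4.45], [0.19, 1.91], [-2.76, 2.76]. Speed limits (rad/s): [2.39, 2.39, 3.14, 3.14, 3.14, 3.14, 3.14].

## Interface

Orientations are given as a unit quaternion [w, x, y, z].
In Python, from plant import manip gives the robot as it stands.
- The arm moves only by the shell command python3 -m handwheel 'ROWS' [OPENING] [FORCE]. ROWS is a JSON object of lists of equal length, an entry for each row: "delta_pos": the shift along the tool's x, y, z in mm, a list of three; "delta_rot": the turn, a rotation vector about the tool's x, y, z in rad, a list of three. In form: {"delta_pos": [[dx, dy, dz], ...], "delta_rot": [[wx, wy, wz], ...]}. A call has 1 to 8 rows; each row is the pose to reach, as a shift and turn from the pose commanded when the call began, along the tool's axes at that moment; what a row does not reach only later rows make up. A row lasts 1/8 s, in which the tool goes at most 62.5 mm and 10.7 degrees, less where a joint would pass 70% of its speed; a pose out of reach is approached as far as the arm can. A call with a gripper value outside its range is refused whole. OPENING is the finger opening in mm, from 0 to 85.4, set as the call begins (- or left out, the last holds). The fingers move at their own pace and stop on an object; FORCE is the grip in N (left out, the last holds). Time passes only in rows, so rows that repeat a pose let the fingers close. It gives the time, the measured TCP pose, the force and the opening at its end, in the units of the state.
- manip.get_obs(): the state, without advancing time (a new reading comes with each control period).
- manip.read_camera(name): name is "scene" or "side" or "wrist"; returns a dict with "img" (400x640x3 uint8, red, green, blue), "mtx" (3x3 intrinsics, pixels), "position" and "rotation" of the camera in the world. Camera axes: x right, y up, looking along -z (the intrinsics and any distortion apply to the point x, -y, -z); pixel columns grow to the right and rows downward; lengths in m; the calibration is good to about 2 mm. A picture is of the moment at which its call begins. There is no depth.
- manip.close_job(): hands the job in, once; it reports no verdict.
Trained networks look in the newest picture that a camera, given by its name, has taken for a name from the list of things; names that differ only in an ending like _2 or _b are one class to them, and where a whole thing is asked for, a point or a joint stands for the part that bears it (a point fixed in the world has none). Each returns a list of dicts, best first, with "score" (0 to 1); they miss things now and then, are a little off and sometimes report something else, mostly with a low value. They report only what shows in the picture. A call takes as long as a camera call.
- manip.masks_of(camera, query): "pixels" (400x640 bool, what is visible of it) and "box" ([centre column, centre row, width, height] in pixels, round what is visible of it).
The state is a dict: "t": time; "joints": joint angles; "joint_velocities": joint speeds; "joint_efforts": joint torques, N m; "tcp_pos": TCP position; "eef_rot": TCP orientation; "wrist_force": force on the tool from outside, world axes, zero at the start; "moment": the same for the moment, N m; "gripper_width": finger opening in m.
Only numpy, scipy, OpenCV 4.12 (cv2) and the standard library are available. Lean on these libraries where they do the work, as an engineer would, in place of code of your own. Each camera call takes 0.05 s, during which the arm holds its last target.

## Working session

There is one attempt and no reset: what is moved stays moved. The work goes in short steps, Python scripts to look and compute and a shell command to move; the robot and the scene stay as the last step left them, time stands still between calls to the robot, and variables do not carry over. Pictures are saved under pics/ and viewed, and the job is handed in when it is done.

```bash
ls; mkdir -p pics
cat > look.py <<'E'
import cv2,sys
from plant import manip
def snap(cam,fn):
    c=manip.read_camera(cam); cv2.imwrite('pics/'+fn,c['img'][:,:,::-1]); return c
E
python3 - <<'E'
from look import *
import numpy as np
for n in ['scene','side','wrist']:
    c=snap(n,n+'0.png'); print(n,np.round(c['position'],3).tolist(),np.round(c['rotation'],3).tolist(),c['mtx'].tolist(),[k for k in c])
o=manip.get_obs(); print({k:np.round(v,3).tolist() for k,v in o.items()}); print(manip.grasp_offset)
E
```

```text
pics
scene [1.329, 0.442, 0.713] [0.443, 0.226, 0.381, 0.779] [[375.6907608110648, 0.0, 327.6048188805073], [0.0, 375.6907608110648, 199.17280512123213], [0.0, 0.0, 1.0]] ['img', 'mtx', 'position', 'rotation']
side [0.225, 0.587, 0.671] [-0.256, -0.11, 0.394, 0.876] [[379.53606738793843, 0.0, 320.7075080366783], [0.0, 379.53606738793843, 202.8356524267341], [0.0, 0.0, 1.0]] ['img', 'mtx', 'position', 'rotation']
wrist [0.649, 0.081, 0.373] [0.987, -0.158, 0.001, 0.0] [[298.8447576940488, 0.0, 318.2840477609202], [0.0, 298.8447576940488, 197.74887735593288], [0.0, 0.0, 1.0]] ['img', 'mtx', 'position', 'rotation']
{'t': 0.15, 'joints': [-0.066, 0.537, -0.004, 1.539, 0.003, 1.067, -0.071], 'joint_velocities': [0.001, -0.003, 0.0, -0.004, 0.0, 0.0, -0.001], 'joint_efforts': [0.002, -58.378, 1.05, -25.935, 0.013, 0.006, -0.0], 'tcp_pos': [0.65, -0.0, 0.231], 'eef_rot': [-0.0, 0.707, 0.707, -0.001], 'wrist_force': [-0.601, 1.093, 0.051], 'moment': [-0.013, -0.053, 0.028], 'gripper_width': 0.085}
0.0187
```

View pics/scene0.png

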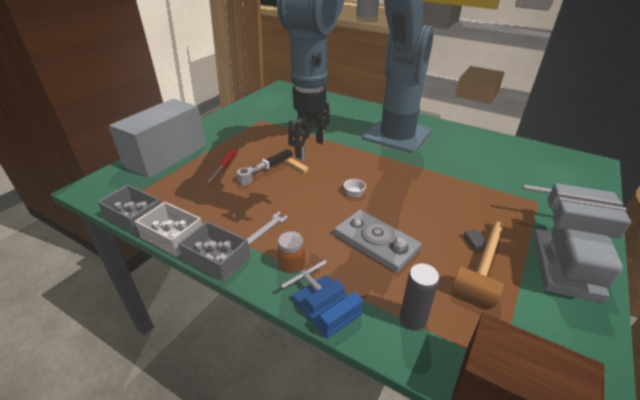

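View pics/side0.png

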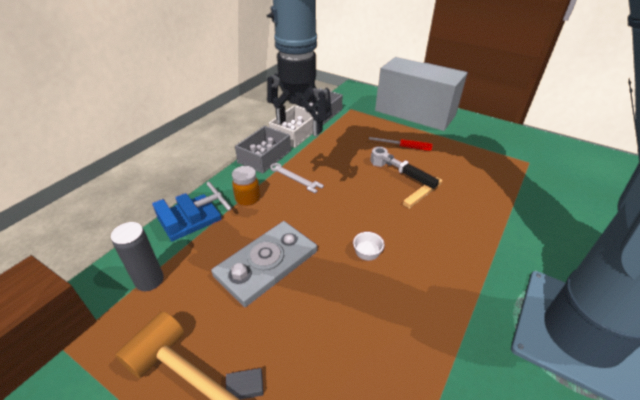

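View pics/wrist0.png

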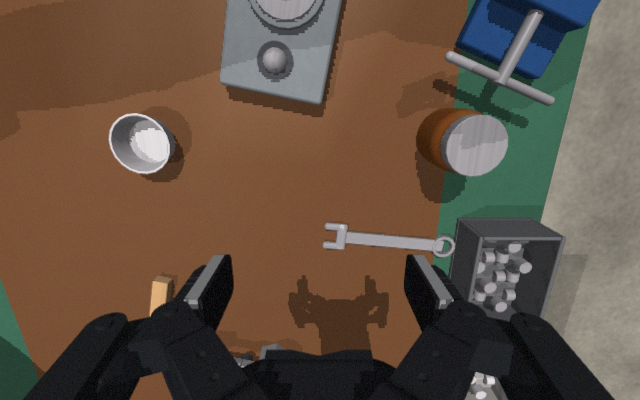

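The scene view shows the housing at about (377,238) and the wrench head at (245,175), with the handle running to (290,157). In the wrist view, the near end of the housing (275,60) carries a domed nut, so the bolt should be at the far end.

```bash
cat >> look.py <<'E'
import numpy as np
from scipy.spatial.transform import Rotation as R
def Rm(c):
    q=np.array(c['rotation'],float)
    return q.reshape(3,3) if q.size==9 else R.from_quat(q[[1,2,3,0]]).as_matrix()
def toplane(c,u,v,z):
    K=c['mtx'];d=np.array([(u-K[0,2])/K[0,0],-(v-K[1,2])/K[1,1],-1.]);d=Rm(c)@d;p=np.array(c['position'])
    return p+d*(z-p[2])/d[2]
def proj(c,P):
    K=c['mtx'];q=Rm(c).T@(np.array(P)-np.array(c['position']));q=np.array([q[0],-q[1],-q[2]]);q=K@q;return q[:2]/q[2]
H={'wrench':0.02,'wrench_handle':.028,'wrench_grip':.028,'bolt':.04,'housing':.02,'rest':.016,'spanner':.0,'screwdriver':.01,'mallet':.03,'tin':.02,'shim':.01,'wrench_socket':.02,'bolt_seat':.03}
E
python3 - <<'E'
from look import *
for cam in ['scene','side','wrist']:
    c=manip.read_camera(cam)
    for q in H:
        for m in manip.masks_of(cam,q)[:2]:
            b=m['box']; print(cam,q,round(m['score'],2),np.round(b).tolist(),np.round(toplane(c,b[0],b[1],H[q]),3).tolist())
print(manip.get_obs()['t'])
E
```

```text
scene wrench 0.95 [265.0, 168.0, 52.0, 34.0] [0.506, -0.276, 0.02]
scene wrench 0.46 [477.0, 264.0, 50.0, 86.0] [0.577, 0.446, 0.02]
scene wrench_handle 0.36 [397.0, 245.0, 19.0, 18.0] [0.627, 0.251, 0.028]
scene wrench_grip 0.74 [275.0, 160.0, 40.0, 20.0] [0.456, -0.269, 0.028]
scene wrench_grip 0.53 [227.0, 159.0, 16.0, 18.0] [0.535, -0.413, 0.028]
scene bolt 0.49 [398.0, 247.0, 21.0, 19.0] [0.644, 0.26, 0.04]
scene bolt 0.32 [263.0, 166.0, 57.0, 37.0] [0.524, -0.268, 0.04]
scene housing 0.92 [379.0, 243.0, 91.0, 63.0] [0.637, 0.206, 0.02]
scene housing 0.38 [264.0, 169.0, 52.0, 36.0] [0.508, -0.277, 0.02]
scene rest 0.58 [271.0, 163.0, 36.0, 23.0] [0.461, -0.285, 0.016]
scene rest 0.47 [295.0, 165.0, 24.0, 17.0] [0.426, -0.205, 0.016]
scene spanner 0.83 [270.0, 229.0, 35.0, 27.0] [0.722, -0.09, 0.0]
scene screwdriver 0.64 [224.0, 165.0, 32.0, 33.0] [0.551, -0.419, 0.01]
scene mallet 0.57 [477.0, 263.0, 52.0, 80.0] [0.584, 0.445, 0.03]
scene shim 0.61 [477.0, 240.0, 23.0, 23.0] [0.477, 0.425, 0.01]
scene wrench_socket 0.87 [265.0, 167.0, 53.0, 37.0] [0.498, -0.281, 0.02]
scene bolt
[... 1191 characters left out ...]
.02]
side bolt_seat 0.72 [240.0, 273.0, 22.0, 24.0] [0.629, 0.256, 0.03]
wrist wrench 0.89 [259.0, 355.0, 52.0, 23.0] [0.561, -0.285, 0.02]
wrist wrench_handle 0.55 [243.0, 359.0, 20.0, 14.0] [0.539, -0.284, 0.028]
wrist wrench_grip 0.61 [244.0, 358.0, 19.0, 14.0] [0.54, -0.282, 0.028]
wrist housing 0.63 [282.0, 54.0, 121.0, 107.0] [0.61, 0.128, 0.02]
wrist rest 0.79 [160.0, 297.0, 22.0, 41.0] [0.425, -0.185, 0.016]
wrist spanner 0.98 [388.0, 238.0, 132.0, 36.0] [0.745, -0.1, 0.0]
wrist tin 0.81 [142.0, 144.0, 63.0, 59.0] [0.443, 0.032, 0.02]
wrist wrench_socket 0.71 [260.0, 355.0, 44.0, 20.0] [0.562, -0.284, 0.02]
wrist wrench_socket 0.57 [159.0, 296.0, 24.0, 42.0] [0.427, -0.18, 0.02]
2.25
```

```bash
python3 -m handwheel '{"delta_pos":[[250,-25,81],[250,-25,81],[250,-25,81],[250,-25,81],[250,-25,81],[250,-25,81],[250,-25,81]],"delta_rot":[[0,0,0],[0,0,0],[0,0,0],[0,0,0],[0,0,0],[0,0,0],[0,0,0]]}'
python3 - <<'E'
from look import *
c=snap('wrist','w1.png')
np.save('w1.npy',c,allow_pickle=True)
for q in ['bolt','bolt_seat']:
  for m in manip.masks_of('wrist',q)[:2]:
    b=m['box'];print(q,m['score'],b,toplane(c,b[0],b[1],.045))
cv2.imwrite('pics/w1z.png',cv2.resize(c['img'][100:300,200:440,::-1],None,fx=3,fy=3,interpolation=cv2.INTER_CUBIC))
E
```

```text
t: 3.12
tcp_pos: [0.6262, 0.2473, 0.1509]
eef_rot: [0.001, 0.708, 0.706, -0.0]
wrist_force: [0.4, -0.2, -0.1]
gripper_width: 0.0855
bolt 0.64 [323.9, 178.8, 51.0, 46.7] [0.6308225  0.26367938 0.045     ]
bolt_seat 0.63 [324.6, 182.2, 48.1, 52.5] [0.63143227 0.26066469 0.045     ]
```

View pics/w1.png

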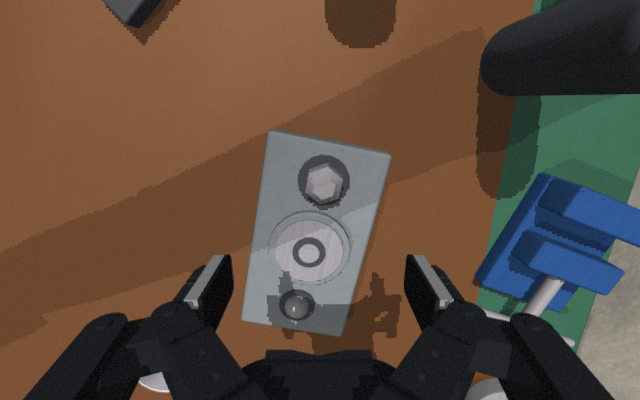

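View pics/w1z.png

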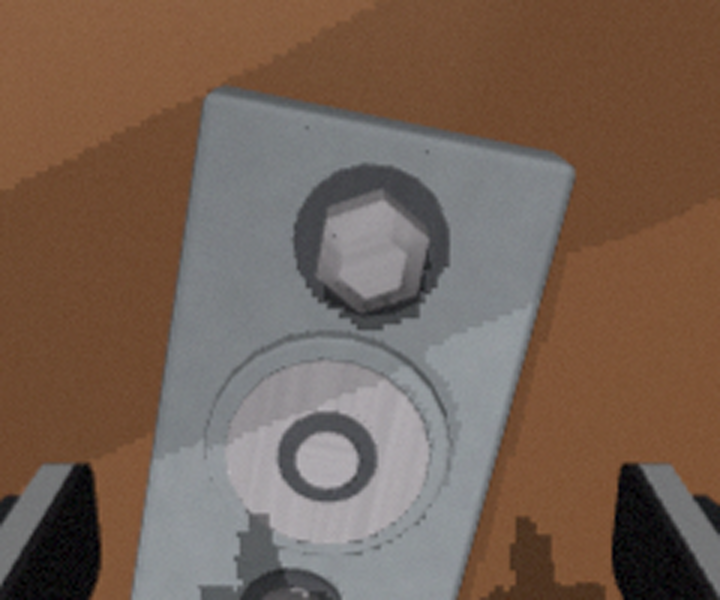

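```bash
cat > bolt.py <<'E'
from look import *
from scipy.optimize import minimize
c=np.load('w1.npy',allow_pickle=True).item()
S=6
def pts(x,y,a):
    out=[]
    for z,r in((.029,.01732),(.045,.01732),(.053,.0098)):
        for k in range(6):
            t=a+np.pi/6+k*np.pi/3; out.append(proj(c,[x+r*np.cos(t),y+r*np.sin(t),z]))
    return np.array(out)
poly=np.array([(378,190),(430,238),(420,288),(368,313),(317,280),(327,210)])/3.+[200,100]-1/3
def mask(p):
    m=np.zeros((S*80,S*80),np.uint8); h=cv2.convexHull(((p-[285,145])*S).astype(np.float32)).round().astype(np.int32); cv2.fillConvexPoly(m,h,1); return m
T=mask(poly)
def f(v):
    m=mask(pts(v[0]/1e3,v[1]/1e3,v[2]/50)); return 1-(m&T).sum()/(m|T).sum()
best=min((minimize(f,[630,261,a*50],method='Nelder-Mead',options=dict(initial_simplex=[[630,261,a*50],[634,261,a*50],[630,265,a*50],[630,261,a*50+10]])) for a in np.arange(0,1.05,.15)),key=lambda r:r.fun)
x,y,a=best.x[0]/1e3,best.x[1]/1e3,best.x[2]/50
print('bolt',x,y,'flat yaw deg',np.degrees(a)%60,'1-IoU',best.fun)
im=cv2.resize(c['img'][145:225,285:365,::-1],None,fx=7,fy=7,interpolation=cv2.INTER_CUBIC)
P=((pts(x,y,a)-[285,145]+.5)*7).astype(int)
for k,col in((0,(0,0,255)),(1,(0,255,0)),(2,(255,0,0))): cv2.polylines(im,[P[6*k:6*k+6]],True,col,1)
w=np.array([proj(c,[x+.024*np.cos(t),y+.024*np.sin(t),.029]) for t in np.arange(0,6.3,.1)])
cv2.polylines(im,[((w-[285,145]+.5)*7).astype(int)],True,(0,255,255),1)
cv2.imwrite('pics/bfit.png',im)
# housing corners
for u,v in((270,131),(390,153),(343,335),(243,321)): print(np.round(toplane(c,u,v,.026),4))
E
python3 bolt.py
```

```text
bolt 0.6308977269629787 0.25727154774077426 flat yaw deg 51.46426693485288 1-IoU 0.06125369948085968
[0.5839 0.302  0.026 ]
[0.6904 0.2824 0.026 ]
[0.6529 0.0799 0.026 ]
[0.5436 0.0993 0.026 ]
```

```bash
sleep 1
```

```text
(no output)
```

View pics/bfit.png

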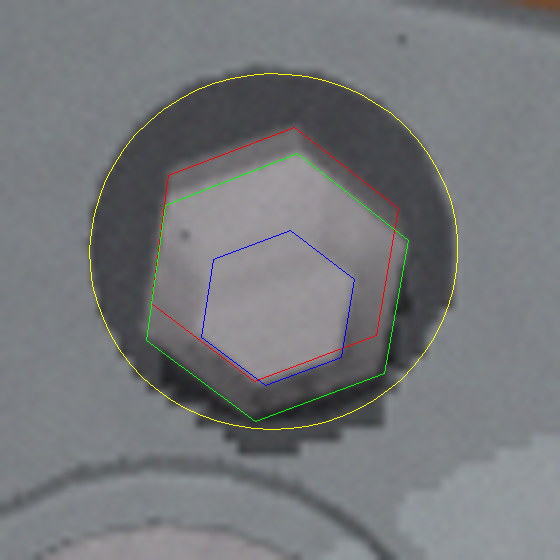

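The hex bolt is clear at (324,183), and the model fit puts it at (0.631, 0.2575) with a flat at 51.5° mod 60. The plan is to fit the wrench with its handle pointing to about 231° and turn it clockwise towards 170°, which is free space. Next I look at the wrench.

```bash
python3 -m handwheel '{"delta_pos":[[-460,-140,-30],[-460,-140,-30],[-460,-140,-30],[-460,-140,-30],[-460,-140,-30],[-460,-140,-30],[-460,-140,-30],[-460,-140,-30]],"delta_rot":[[0,0,-1.36],[0,0,-1.36],[0,0,-1.36],[0,0,-1.36],[0,0,-1.36],[0,0,-1.36],[0,0,-1.36],[0,0,-1.36]]}'
python3 - <<'E'
from look import *
print(np.round(manip.get_obs()['joints'],2))
E
```

```text
t: 4.28
tcp_pos: [0.4838, -0.2133, 0.181]
eef_rot: [0.0, 0.105, 0.995, -0.0]
wrist_force: [0.2, -0.0, -0.5]
gripper_width: 0.0853
[ 0.57  0.41 -0.3   1.89  0.16  0.86  1.55]
```

```bash
python3 -m handwheel '{"delta_pos":[[-20,-50,0],[-20,-50,0],[-20,-50,0]],"delta_rot":[[0,0,0],[0,0,0],[0,0,0]]}'
python3 - <<'E'
from look import *
o=manip.get_obs();print(np.round(o['tcp_pos'],4),np.round(R.from_quat(np.array(o['eef_rot'])[[1,2,3,0]]).as_matrix(),3).tolist())
c=snap('wrist','w2.png')
np.save('w2.npy',c,allow_pickle=True)
for q in ['wrench','wrench_grip','rest']:
  for m in manip.masks_of('wrist',q)[:1]:
    b=m['box'];print(q,m['score'],b,toplane(c,b[0],b[1],.04))
E
```

```text
t: 4.65
tcp_pos: [0.4938, -0.2632, 0.1804]
eef_rot: [0.0, 0.106, 0.994, 0.0]
wrist_force: [0.6, 0.2, -0.7]
gripper_width: 0.0855
[ 0.4938 -0.2632  0.1804] [[-0.978, 0.21, 0.0], [0.21, 0.978, 0.0], [-0.0, 0.0, -1.0]]
wrench 0.59 [296.8, 175.6, 45.8, 221.6] [ 0.47932057 -0.28060921  0.04      ]
wrench_grip 0.62 [299.9, 152.4, 30.7, 175.9] [ 0.45794744 -0.27248088  0.04      ]
rest 0.76 [331.1, 92.3, 156.0, 31.4] [ 0.41148652 -0.23296095  0.04      ]
```

View pics/w2.png

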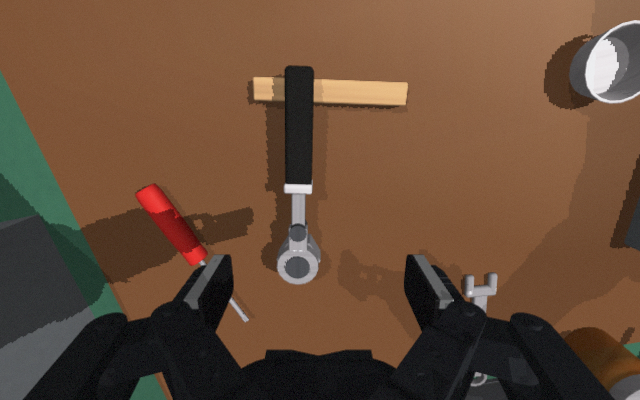

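The wrench head disc is at (298,262) and the black handle runs from (299,68) to (299,188). The red screwdriver lies to the left, at (147,190) to (245,318), clear of the grip zone.

Run:
```python
from look import *
c=np.load('w2.npy',allow_pickle=True).item()
cv2.imwrite('pics/w2z.png',cv2.resize(c['img'][50:300,230:370,::-1],None,fx=2.4,fy=2.4,interpolation=cv2.INTER_CUBIC))
e=toplane(c,299,66.5,.04);n=toplane(c,298.7,184,.04);h=toplane(c,298,262,.042)
print(e,n,h,'len',np.linalg.norm(e[:2]-h[:2]),np.linalg.norm(n[:2]-h[:2]))
d=e-h;print('theta',np.degrees(np.arctan2(d[1],d[0])));d=e-n;print(np.degrees(np.arctan2(d[1],d[0])))
```

```text
[ 0.38486732 -0.25607081  0.04      ] [ 0.48794893 -0.28075625  0.04      ] [ 0.57103882 -0.30107609  0.042     ] len 0.19153407617274498 0.085538446175347
theta 166.40998620575002
166.53272278561948
```

View pics/w2z.png

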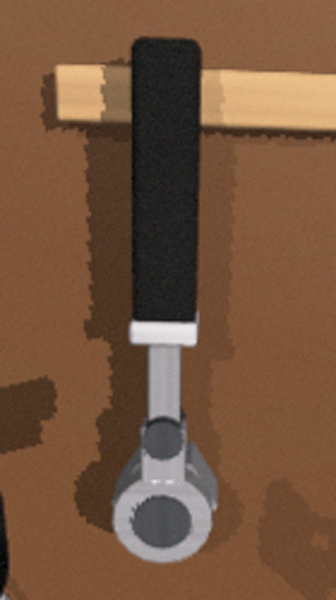

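```bash
python3 -m handwheel '{"delta_pos":[[19.5,-18,50],[19.5,-18,100],[19.5,-18,140],[19.5,-18,160],[19.5,-18,171],[19.5,-18,171],[19.5,-18,171]],"delta_rot":[[0,0,0.025],[0,0,0.025],[0,0,0.025],[0,0,0.025],[0,0,0.025],[0,0,0.025],[0,0,0.025]]}'
python3 -m handwheel '{"delta_pos":[[0,0,0],[0,0,0],[0,0,0],[0,0,0],[0,0,0],[0,0,0]],"delta_rot":[[0,0,0],[0,0,0],[0,0,0],[0,0,0],[0,0,0],[0,0,0]]}' 0 100
python3 - <<'E'
from look import *
snap('wrist','w3.png');snap('side','s3.png')
o=manip.get_obs();print(o['t'],o['gripper_width'],o['wrist_force'],o['moment'])
E
```

```text
t: 5.72
tcp_pos: [0.4722, -0.2771, 0.0105]
eef_rot: [0.001, 0.118, 0.993, -0.0]
wrist_force: [-0.3, 1.0, 0.0]
gripper_width: 0.0855
t: 6.48
tcp_pos: [0.4714, -0.2769, 0.0098]
eef_rot: [0.0, 0.118, 0.993, -0.0]
wrist_force: [-1.7, 0.6, 5.1]
gripper_width: 0.0252
6.575 0.02469579097286577 [-1.33430454  0.33327608  5.72842316] [ 0.00600177  0.27466042 -0.2135884 ]
```

View pics/w3.png

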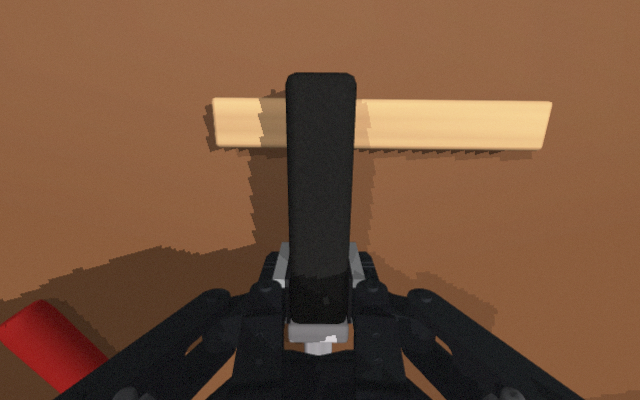

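Run:
```python
from look import *
c=manip.read_camera('wrist');o=manip.get_obs();t=np.array(o['tcp_pos'])
M=R.from_quat(np.array(o['eef_rot'])[[1,2,3,0]]).as_matrix()
for u,v in((321,73),(320.5,150),(319.5,325)): print((M.T@(toplane(c,u,v,.04)-t))*1e3)
```

```text
[ 89.60078185   1.66478256 -30.21177065]
[ 62.90903328   1.55005541 -30.20097494]
[-17.406955     1.26740262 -30.16851181]
```

Grip confirmed: width 24.7 mm, handle end 89.6 mm behind the TCP, so the socket axis is 110 mm ahead of it. Next I lift.

```bash
python3 -m handwheel '{"delta_pos":[[0,0,-6],[0,0,-20],[0,0,-45],[0,0,-75],[0,0,-95],[0,0,-95]],"delta_rot":[[0,0,0],[0,0,0],[0,0,0],[0,0,0],[0,0,0],[0,0,0]]}'
python3 -m handwheel '{"delta_pos":[[9,20,0],[18,60,0],[18,110,0],[18,160,0],[18,210,0],[18,260,0],[18,310,0],[18,340,0]],"delta_rot":[[0,0,-0.1],[0,0,-0.25],[0,0,-0.4],[0,0,-0.55],[0,0,-0.7],[0,0,-0.85],[0,0,-1.0],[0,0,-1.135]]}'
python3 - <<'E'
from look import *
snap('side','s4.png');snap('wrist','w4.png')
o=manip.get_obs();print(np.round(o['tcp_pos'],4),o['gripper_width'],np.round(o['wrist_force'],1),np.round(o['moment'],2),np.round(o['joints'],2))
q=o['eef_rot'];print(np.degrees(2*np.arctan2(q[2],q[1])))
E
```

```text
t: 7.38
tcp_pos: [0.4723, -0.2772, 0.1062]
eef_rot: [0.002, 0.118, 0.993, -0.001]
wrist_force: [-1.0, 0.0, -4.2]
gripper_width: 0.0245
t: 8.38
tcp_pos: [0.5328, 0.0614, 0.1037]
eef_rot: [-0.0, -0.438, 0.899, 0.001]
wrist_force: [-0.2, 0.5, -3.8]
gripper_width: 0.0244
[0.533  0.0632 0.1038] 0.02446831120061299 [ 0.3  0.3 -3. ] [-0.11  0.04  0.01] [ 0.23  0.59 -0.56  1.91  0.44  0.76  1.9 ]
232.01099644447132
```

View pics/s4.png

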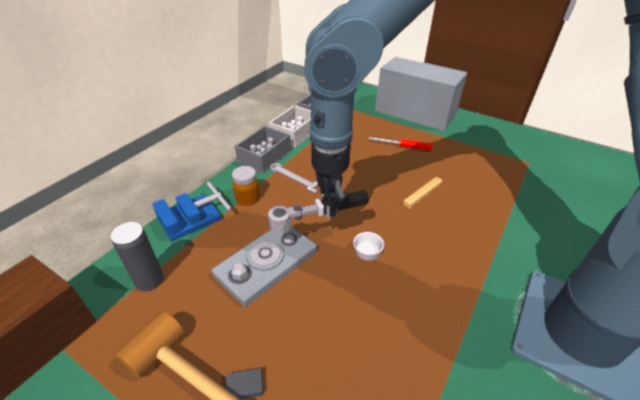

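View pics/w4.png

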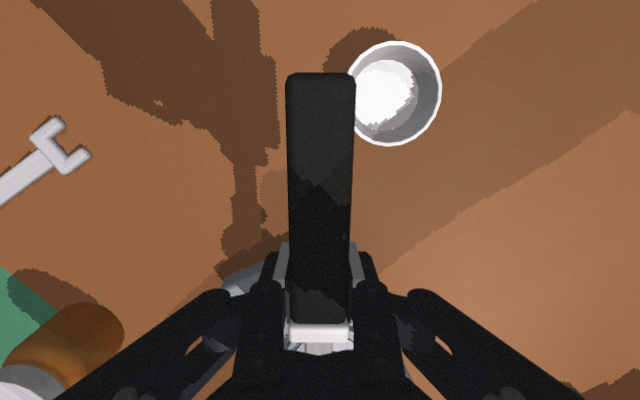

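```bash
python3 -m handwheel '{"delta_pos":[[-40,18,0],[-80,36,5],[-102,44.6,10],[-102,44.6,15],[-102,44.6,15],[-102,44.6,15]],"delta_rot":[[0,0,0],[0,0,0],[0,0,0],[0,0,0],[0,0,0],[0,0,0]]}'
python3 - <<'E'
from look import *
for n in ['side','scene']:
    c=snap(n,n+'5.png'); np.save(n+'5.npy',c,allow_pickle=True)
o=manip.get_obs();t=o['tcp_pos'];print(np.round(t,4))
q=o['eef_rot'];a=2*np.arctan2(q[2],q[1]);print(np.degrees(a), 'socket',t[0]-.1104*np.cos(a),t[1]-.1104*np.sin(a))
S=np.array([t[0]-.1104*np.cos(a),t[1]-.1104*np.sin(a)])
z=t[2]-.0098
for n in ['side','scene']:
    c=np.load(n+'5.npy',allow_pickle=True).item()
    im=c['img'][:,:,::-1].copy(); B=np.array([.6295,.2575])
    ctr=proj(c,[B[0],B[1],.05]).astype(int)
    s=8;x0,y0=ctr-[40,45];im=cv2.resize(im[y0:y0+70,x0:x0+90],None,fx=s,fy=s,interpolation=cv2.INTER_CUBIC)
    def circ(C,r,h,col):
        P=np.array([proj(c,[C[0]+r*np.cos(u),C[1]+r*np.sin(u),h]) for u in np.arange(0,6.3,.1)]);cv2.polylines(im,[((P-[x0,y0]+.5)*s).astype(int)],True,col,1)
    circ(S,.023,z,(0,0,255));circ(S,.023,z+.042,(0,0,255));circ(B,.024,.029,(0,255,255));circ(B,.0173,.045,(0,255,0))
    cv2.imwrite('pics/'+n+'5z.png',im)
E
```

```text
t: 9.22
tcp_pos: [0.5616, 0.164, 0.089]
eef_rot: [-0.001, -0.434, 0.901, -0.0]
wrist_force: [-0.3, 0.9, -2.5]
gripper_width: 0.0242
[0.5619 0.1646 0.0894]
231.43451692208035 socket 0.6306851502915095 0.25093103636549424
```

View pics/side5z.png

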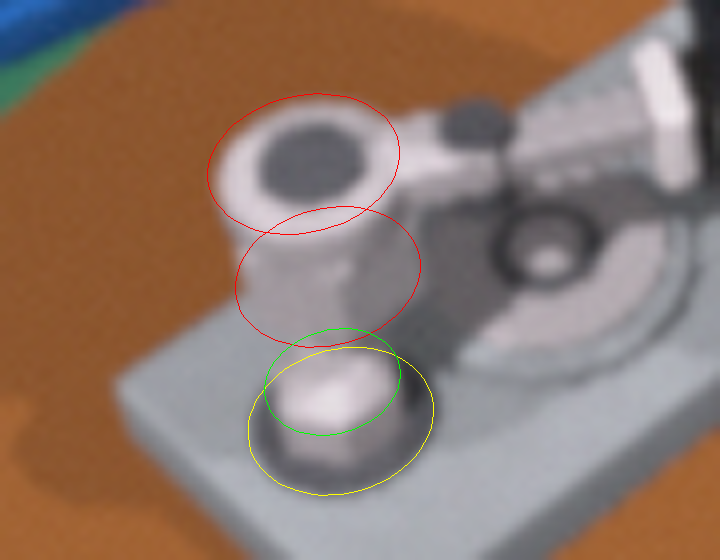

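View pics/scene5z.png

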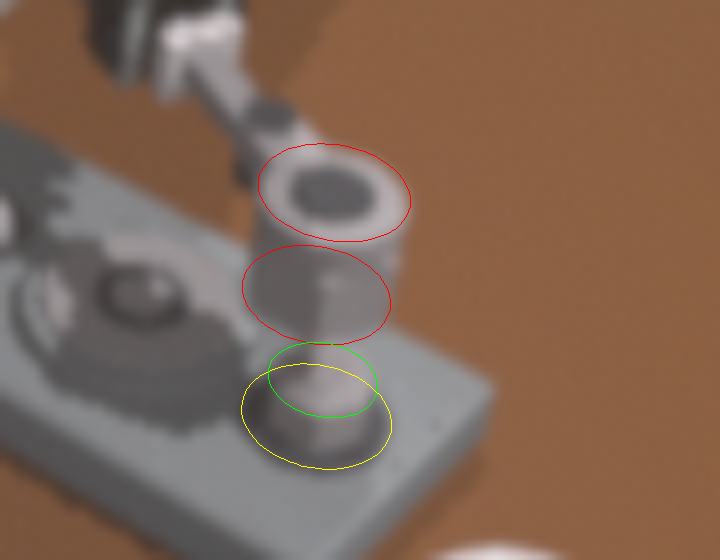

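```bash
cat > chk.py <<'E'
from look import *
def chk(tag,B=(.6295,.2575),L=.1104,s=8):
    for n in ['side','scene']:
        o=manip.get_obs();c=manip.read_camera(n)
        t=o['tcp_pos'];q=o['eef_rot'];a=2*np.arctan2(q[2],q[1])
        S=np.array([t[0]-L*np.cos(a),t[1]-L*np.sin(a)]);z=t[2]-.0098
        print(n,round(o['t'],2),np.round(t,4),round(np.degrees(a),2),'socket',np.round(S,4),'mouth z',round(z,4))
        im=c['img'][:,:,::-1].copy()
        x0,y0=proj(c,[B[0],B[1],.05]).astype(int)-[40,45];im=cv2.resize(im[y0:y0+70,x0:x0+90],None,fx=s,fy=s,interpolation=cv2.INTER_CUBIC)
        def circ(C,r,h,col):
            P=np.array([proj(c,[C[0]+r*np.cos(u),C[1]+r*np.sin(u),h]) for u in np.arange(0,6.3,.1)]);cv2.polylines(im,[((P-[x0,y0]+.5)*s).astype(int)],True,col,1)
        circ(S,.023,z,(0,0,255));circ(S,.023,z+.042,(0,0,255));circ(B,.024,.029,(0,255,255));circ(B,.0173,.045,(0,255,0))
        cv2.imwrite(f'pics/{n}{tag}.png',im)
    print(np.round(o['wrist_force'],1),np.round(o['moment'],2),np.round(o['joints'],2))
E
python3 -m handwheel '{"delta_pos":[[0,0,0]],"delta_rot":[[0,0,0]]}'
python3 -c "
from chk import *
chk('6')"
```

```text
t: 9.45
tcp_pos: [0.5619, 0.1652, 0.0895]
eef_rot: [0.0, -0.434, 0.901, -0.0]
wrist_force: [-0.1, -0.3, -3.6]
gripper_width: 0.0249
side 9.45 [0.5619 0.1652 0.0895] 231.48 socket [0.6306 0.2516] mouth z 0.0797
scene 9.5 [0.5619 0.1654 0.0895] 231.49 socket [0.6306 0.2518] mouth z 0.0797
[ 0.1  0.1 -2.9] [-0.08  0.1  -0.02] [ 0.03  0.68 -0.54  1.79  0.46  0.8   1.73]
```

View pics/side6.png

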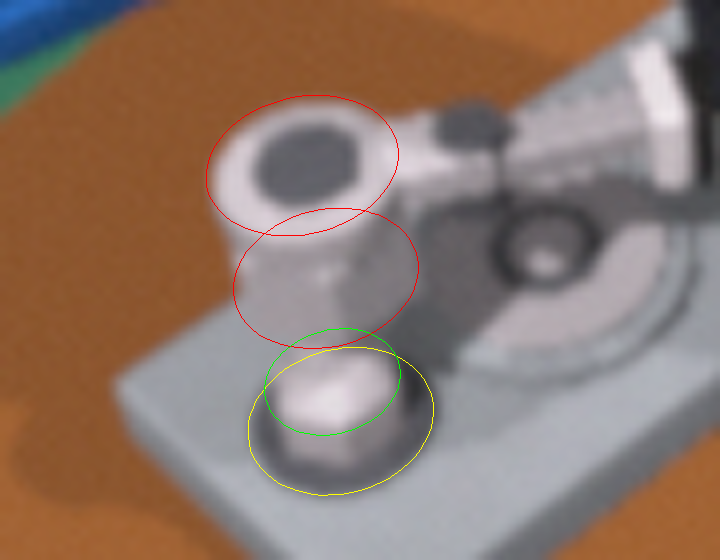

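View pics/scene6.png

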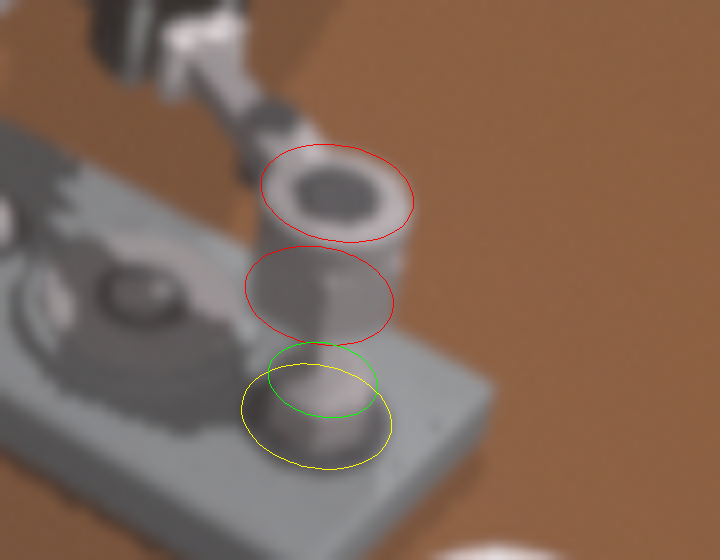

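Both views agree with the kinematics to about 1 mm. The socket needs to move about 6.7 mm in +y to sit over the bolt. Correcting that and lowering to just above the bolt.

```bash
python3 -m handwheel '{"delta_pos":[[-3,2,4],[-5,4.4,12],[-5,4.4,18],[-5,4.4,18],[-5,4.4,18],[-5,4.4,18]],"delta_rot":[[0,0,0],[0,0,0],[0,0,0],[0,0,0],[0,0,0],[0,0,0]]}'
python3 -c "
from chk import *
chk('7',L=.109)"
```

```text
t: 10.3
tcp_pos: [0.5616, 0.1724, 0.0715]
eef_rot: [0.0, -0.435, 0.901, -0.0]
wrist_force: [0.0, 0.3, -2.9]
gripper_width: 0.0244
side 10.3 [0.5616 0.1724 0.0715] 231.51 socket [0.6294 0.2577] mouth z 0.0617
scene 10.35 [0.5616 0.1724 0.0715] 231.51 socket [0.6294 0.2577] mouth z 0.0617
[ 0.8 -0.8 -3.2] [-0.08  0.01  0.01] [ 0.    0.71 -0.52  1.79  0.48  0.78  1.71]
```

View pics/side7.png

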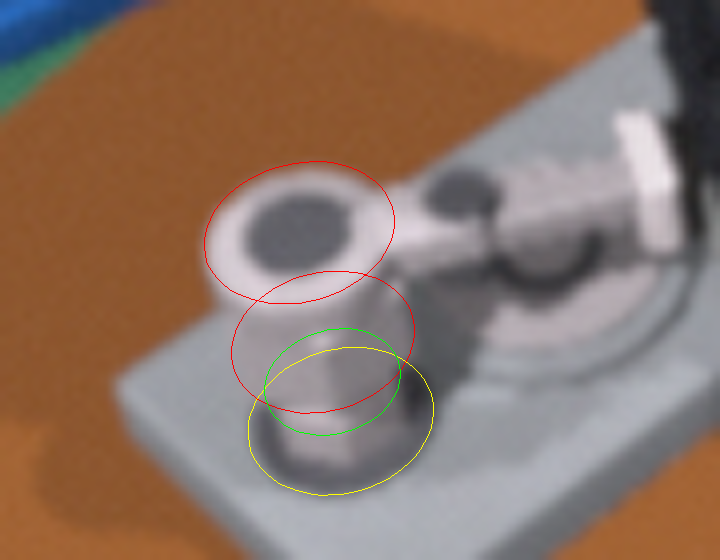

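View pics/scene7.png

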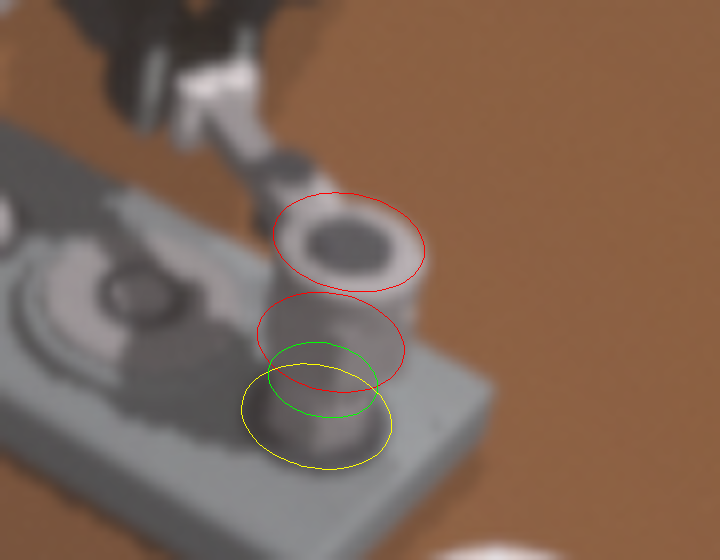

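Both views show the socket over the bolt's axis. Lowering in small steps and watching the force.

```bash
python3 -m handwheel '{"delta_pos":[[0,0,3],[0,0,6],[0,0,9],[0,0,12],[0,0,14],[0,0,16],[0,0,16]],"delta_rot":[[0,0,0],[0,0,0],[0,0,0],[0,0,0],[0,0,0],[0,0,0],[0,0,0]]}'
python3 -c "
from look import *
o=manip.get_obs();print(np.round(o['tcp_pos'],4),np.round(o['wrist_force'],1),np.round(o['moment'],2))"
```

```text
t: 11.28
tcp_pos: [0.5615, 0.1724, 0.0552]
eef_rot: [0.0, -0.435, 0.901, -0.0]
wrist_force: [0.5, -0.2, -2.5]
gripper_width: 0.0242
[0.5615 0.1724 0.0552] [ 0.5 -0.2 -2.5] [-0.09  0.03  0.  ]
```

```bash
python3 -m handwheel '{"delta_pos":[[0,0,1],[0,0,2],[0,0,3],[0,0,4],[0,0,4]],"delta_rot":[[0,0,0],[0,0,0],[0,0,0],[0,0,0],[0,0,0]]}'
```

```text
t: 11.9
tcp_pos: [0.5615, 0.1723, 0.0512]
eef_rot: [-0.0, -0.435, 0.901, -0.0]
wrist_force: [0.3, -0.2, -3.2]
gripper_width: 0.0244
```

No contact. The mouth is now about 4 mm below the top of the hex, so it has engaged.

```bash
python3 -m handwheel '{"delta_pos":[[0,0,2],[0,0,4],[0,0,6],[0,0,8],[0,0,9],[0,0,10],[0,0,10]],"delta_rot":[[0,0,0],[0,0,0],[0,0,0],[0,0,0],[0,0,0],[0,0,0],[0,0,0]]}'
```

```text
t: 12.78
tcp_pos: [0.5615, 0.1723, 0.0412]
eef_rot: [-0.0, -0.435, 0.901, -0.0]
wrist_force: [1.2, -2.0, -3.2]
gripper_width: 0.0246
```

```bash
python3 -m handwheel '{"delta_pos":[[0,0,1],[0,0,2],[0,0,3],[0,0,3]],"delta_rot":[[0,0,0],[0,0,0],[0,0,0],[0,0,0]]}'
python3 -c "
from chk import *
chk('8',L=.109)"
```

```text
t: 13.28
tcp_pos: [0.5615, 0.1723, 0.0384]
eef_rot: [0.0, -0.435, 0.901, -0.0]
wrist_force: [0.2, -2.9, 0.6]
gripper_width: 0.0247
side 13.28 [0.5615 0.1723 0.0384] 231.51 socket [0.6293 0.2576] mouth z 0.0286
scene 13.32 [0.5615 0.1723 0.0384] 231.51 socket [0.6293 0.2576] mouth z 0.0286
[-0.5 -3.7  0.7] [-0.52 -0.09 -0.21] [-0.02  0.76 -0.49  1.79  0.51  0.72  1.68]
```

View pics/side8.png

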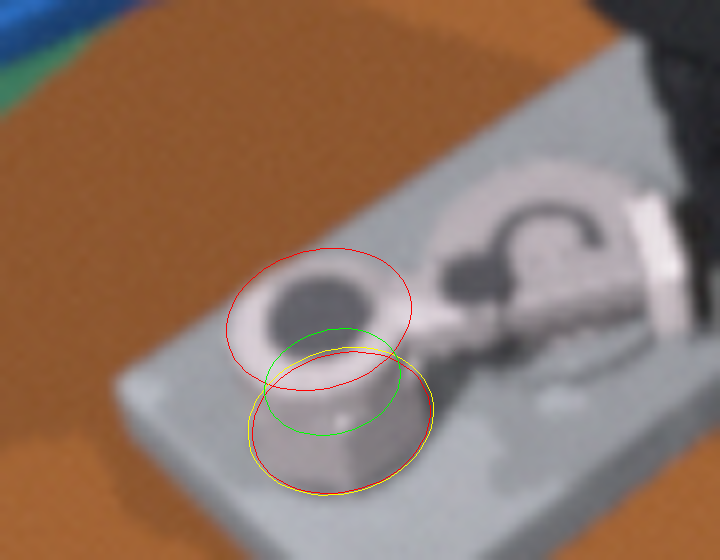

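View pics/scene8.png

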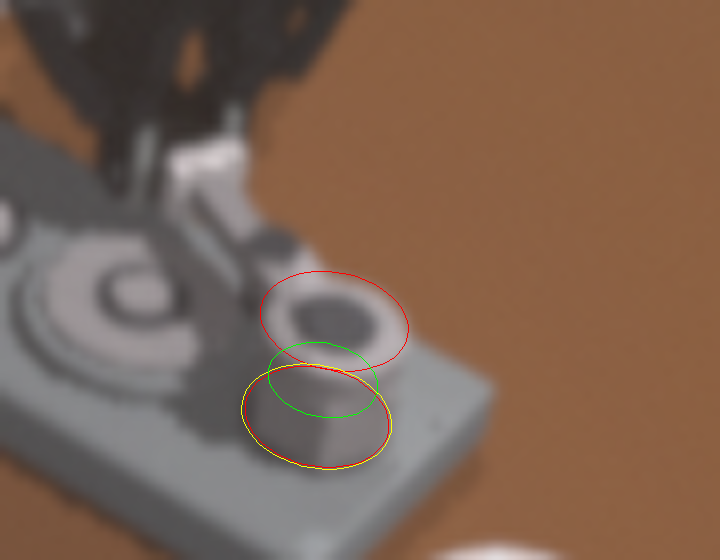

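The socket is seated: the wrench's weight has come off the wrist, and the overlay shows the mouth ring on the washer ring in both views. Now I turn clockwise on an arc about the bolt. The first 0.3 rad is safe, since the minimum is 0.35 rad.

```bash
python3 -m handwheel '{"delta_pos":[[-0.1,4.4,0],[-0.35,8.7,0],[-0.8,13.0,0],[-1.4,17.4,0],[-2.2,21.6,0],[-3.1,25.9,0],[-4.2,30.1,0],[-4.9,32.2,0]],"delta_rot":[[0,0,0.04],[0,0,0.08],[0,0,0.12],[0,0,0.16],[0,0,0.2],[0,0,0.24],[0,0,0.28],[0,0,0.3]]}'
cat > st.py <<'E'
from look import *
o=manip.get_obs();t=np.array(o['tcp_pos']);q=o['eef_rot'];a=2*np.arctan2(q[2],q[1])
B=np.array([.6295,.2577]);d=t[:2]-B
F=np.array(o['wrist_force']);tg=np.array([np.sin(a),-np.cos(a),0]);rd=np.array([np.cos(a),np.sin(a),0])
print('t',round(o['t'],2),'tool deg',round(np.degrees(a)%360,2),'phi',round(np.radians(231.51)-a%(2*np.pi),3),'arc deg',round(np.degrees(np.arctan2(d[1],d[0]))%360,2),'r',round(np.hypot(*d)*1e3,1),'z',round(t[2],4),'Ftan',round(F@tg,2),'Frad',round(F@rd,2),'Fz',round(F[2],2),'Mz',round(o['moment'][2],2),'w',round(o['gripper_width'],4))
E
python3 st.py
```

```text
t: 14.38
tcp_pos: [0.5391, 0.1956, 0.0383]
eef_rot: [-0.0, -0.295, 0.956, -0.001]
wrist_force: [0.1, -5.3, 1.7]
gripper_width: 0.0244
t 14.38 tool deg 214.28 phi 0.301 arc deg 214.5 r 109.7 z 0.0383 Ftan -4.42 Frad 2.92 Fz 1.72 Mz -0.21 w 0.0244
```

```bash
python3 -m handwheel '{"delta_pos":[[0,2.2,0],[-0.1,4.4,0],[-0.2,6.5,0],[-0.4,8.7,0]],"delta_rot":[[0,0,0.02],[0,0,0.04],[0,0,0.06],[0,0,0.08]]}' >/dev/null; python3 st.py
```

```text
t 14.88 tool deg 209.69 phi 0.381 arc deg 209.89 r 109.6 z 0.0383 Ftan -4.41 Frad 3.31 Fz 2.19 Mz -0.18 w 0.0246
```

```bash
python3 -m handwheel '{"delta_pos":[[0,2.2,0],[-0.1,4.4,0],[-0.2,6.5,0]],"delta_rot":[[0,0,0.02],[0,0,0.04],[0,0,0.06]]}' >/dev/null; python3 st.py
```

```text
t 15.25 tool deg 206.26 phi 0.441 arc deg 206.43 r 109.5 z 0.0383 Ftan -3.69 Frad 3.91 Fz 2.16 Mz -0.22 w 0.025
```

```bash
python3 -m handwheel '{"delta_pos":[[0,2.2,0],[-0.1,4.4,0],[-0.2,6.5,0]],"delta_rot":[[0,0,0.02],[0,0,0.04],[0,0,0.06]]}' >/dev/null; python3 st.py
```

```text
t 15.62 tool deg 202.81 phi 0.501 arc deg 202.93 r 109.4 z 0.0383 Ftan -3.81 Frad 2.74 Fz 1.66 Mz -0.26 w 0.0246
```

```bash
python3 -m handwheel '{"delta_pos":[[0,2.2,0],[-0.1,4.4,0],[-0.2,6.5,0]],"delta_rot":[[0,0,0.02],[0,0,0.04],[0,0,0.06]]}' >/dev/null; python3 st.py
```

```text
t 16.0 tool deg 199.37 phi 0.561 arc deg 199.46 r 109.4 z 0.0383 Ftan -4.24 Frad 3.02 Fz 2.2 Mz -0.17 w 0.0247
```

```bash
python3 -m handwheel '{"delta_pos":[[0,2.2,0],[-0.1,4.4,0]],"delta_rot":[[0,0,0.02],[0,0,0.04]]}' >/dev/null; python3 st.py
```

```text
t 16.25 tool deg 197.07 phi 0.601 arc deg 197.12 r 109.3 z 0.0382 Ftan -5.57 Frad 2.15 Fz 1.3 Mz -0.29 w 0.0246
```

```bash
python3 -m handwheel '{"delta_pos":[[0,1.1,0],[0,2.2,0]],"delta_rot":[[0,0,0.01],[0,0,0.02]]}' >/dev/null; python3 st.py
```

```text
t 16.5 tool deg 195.95 phi 0.621 arc deg 195.98 r 109.3 z 0.0382 Ftan -3.87 Frad 2.75 Fz 2.18 Mz -0.31 w 0.0245
```

```bash
python3 -m handwheel '{"delta_pos":[[0,1.1,0],[0,2.2,0]],"delta_rot":[[0,0,0.01],[0,0,0.02]]}' >/dev/null; python3 st.py
```

```text
t 16.75 tool deg 194.8 phi 0.641 arc deg 194.81 r 109.3 z 0.0383 Ftan -5.07 Frad 2.34 Fz 1.74 Mz -0.28 w 0.0243
```

```bash
cat > bend.py <<'E'
import sys
from look import *
tag=sys.argv[1]
B=np.array([.6295,.2577])
for n in sys.argv[2:]:
    c=manip.read_camera(n);o=manip.get_obs();q=o['eef_rot'];a=2*np.arctan2(q[2],q[1]);t=np.array(o['tcp_pos'])
    s=7;x0,y0=proj(c,[.59,.245,.06]).astype(int)-[55,42];im=cv2.resize(c['img'][y0:y0+80,x0:x0+110,::-1],None,fx=s,fy=s,interpolation=cv2.INTER_CUBIC)
    d=np.array([np.cos(a),np.sin(a)])
    # straight-wrench centreline for a socket at B and handle along tool x, top z
    for L,z in((0,.071),(.04,.069),(.085,.069),(.2,.069)):
        P=B+d*L;u=((proj(c,[P[0],P[1],z])-[x0,y0]+.5)*s).astype(int);cv2.circle(im,tuple(int(k) for k in u),4,(0,0,255),1)
    cv2.imwrite(f'pics/bend_{n}{tag}.png',im)
E
python3 bend.py a side scene
```

```text
(no output)
```

View pics/bend_sidea.png

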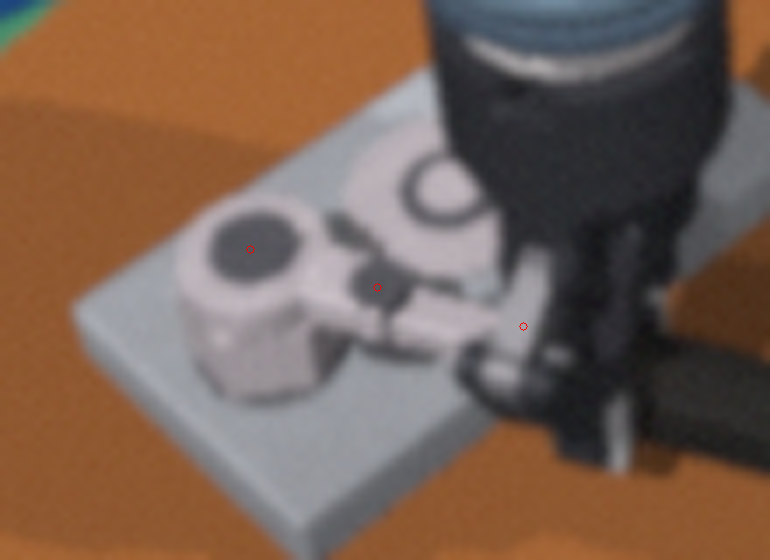

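View pics/bend_scenea.png

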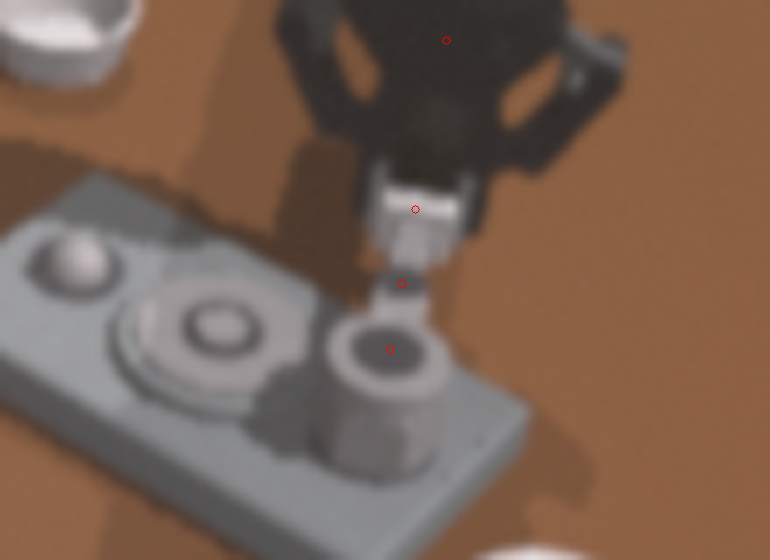

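The pin and collar in both views still lie on the straight-wrench line, so it has not tripped. Continuing.

```bash
python3 -m handwheel '{"delta_pos":[[0,2.2,0],[-0.1,4.4,0]],"delta_rot":[[0,0,0.02],[0,0,0.04]]}' >/dev/null; python3 st.py
```

```text
t 17.1 tool deg 192.47 phi 0.681 arc deg 192.46 r 109.2 z 0.0383 Ftan -5.03 Frad 1.99 Fz 2.07 Mz -0.32 w 0.0245
```

```bash
python3 -m handwheel '{"delta_pos":[[0,2.2,0]],"delta_rot":[[0,0,0.02]]}' >/dev/null; python3 st.py
```

```text
t 17.23 tool deg 191.32 phi 0.701 arc deg 191.32 r 109.2 z 0.0382 Ftan -5.75 Frad 0.76 Fz 2.05 Mz -0.35 w 0.0244
```

```bash
python3 -m handwheel '{"delta_pos":[[0,2.2,0]],"delta_rot":[[0,0,0.02]]}' >/dev/null; python3 st.py
```

```text
t 17.35 tool deg 190.18 phi 0.721 arc deg 190.14 r 109.2 z 0.0383 Ftan -4.76 Frad 1.18 Fz 0.85 Mz -0.35 w 0.0249
```

```bash
python3 -m handwheel '{"delta_pos":[[0,2.2,0]],"delta_rot":[[0,0,0.02]]}' >/dev/null; python3 st.py
```

```text
t 17.48 tool deg 189.04 phi 0.741 arc deg 188.98 r 109.2 z 0.0383 Ftan -4.37 Frad 0.96 Fz 1.16 Mz -0.36 w 0.0248
```

```bash
python3 bend.py b scene
```

```text
(no output)
```

View pics/bend_sceneb.png

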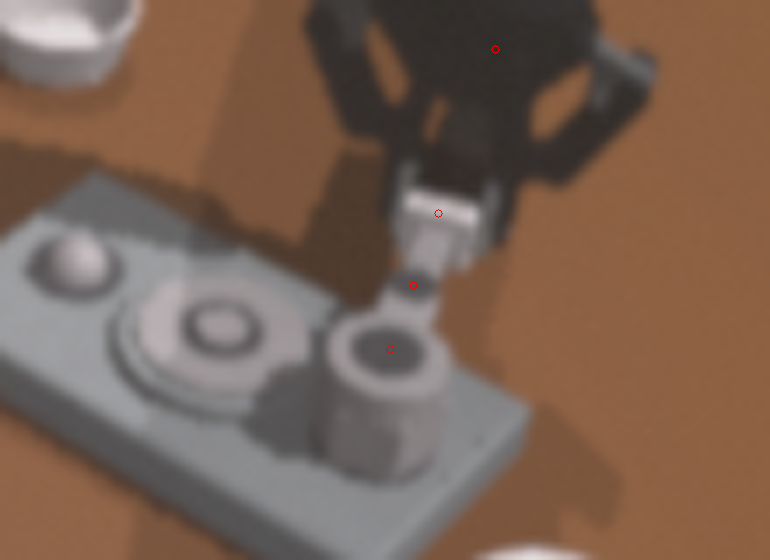

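The pin still sits on the straight line at (413,285), so the bolt is still turning.

```bash
python3 -m handwheel '{"delta_pos":[[0,2.2,0],[-0.1,4.4,0]],"delta_rot":[[0,0,0.02],[0,0,0.04]]}' >/dev/null; python3 st.py
```

```text
t 17.77 tool deg 186.74 phi 0.781 arc deg 186.67 r 109.2 z 0.0383 Ftan -4.32 Frad -0.24 Fz 1.03 Mz -0.35 w 0.0243
```

```bash
python3 -m handwheel '{"delta_pos":[[0,2.2,0]],"delta_rot":[[0,0,0.02]]}' >/dev/null; python3 st.py
```

```text
t 17.9 tool deg 185.6 phi 0.801 arc deg 185.51 r 109.1 z 0.0383 Ftan -5.35 Frad 0.29 Fz 0.59 Mz -0.29 w 0.0245
```

```bash
python3 -m handwheel '{"delta_pos":[[0,2.2,0]],"delta_rot":[[0,0,0.02]]}' >/dev/null; python3 st.py
```

```text
t 18.02 tool deg 184.45 phi 0.821 arc deg 184.35 r 109.1 z 0.0383 Ftan -5.43 Frad -0.58 Fz 1.81 Mz -0.34 w 0.0245
```

```bash
python3 -m handwheel '{"delta_pos":[[0,2.2,0]],"delta_rot":[[0,0,0.02]]}' >/dev/null; python3 st.py
```

```text
t 18.15 tool deg 183.31 phi 0.841 arc deg 183.2 r 109.1 z 0.0383 Ftan -4.6 Frad -1.67 Fz 0.29 Mz -0.35 w 0.0247
```

```bash
python3 -m handwheel '{"delta_pos":[[0,2.2,0]],"delta_rot":[[0,0,0.02]]}' >/dev/null; python3 st.py;  python3 bend.py c scene
```

```text
t 18.27 tool deg 182.17 phi 0.861 arc deg 182.03 r 109.1 z 0.0383 Ftan -5.32 Frad -1.47 Fz -0.53 Mz -0.32 w 0.0247
```

View pics/bend_scenec.png

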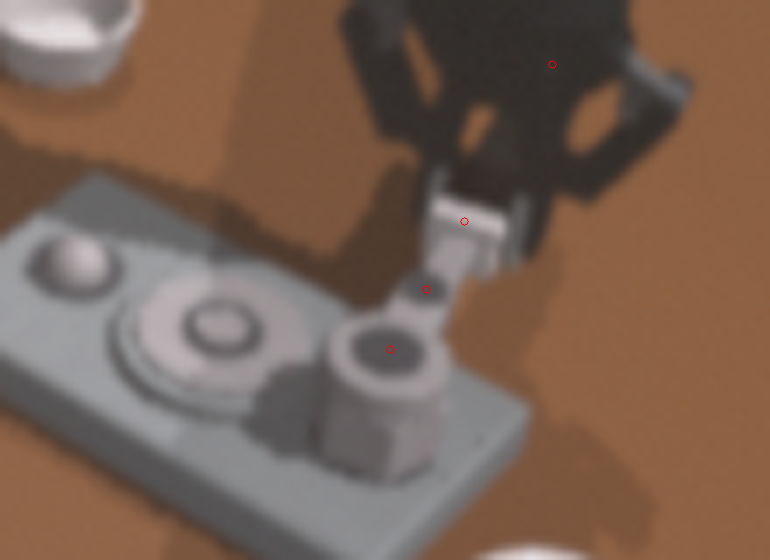

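Still straight: the pin is at (426,289), as predicted. Continuing with a slight downward bias.

```bash
python3 -m handwheel '{"delta_pos":[[0,2.2,0.2],[-0.1,3.3,0.3]],"delta_rot":[[0,0,0.02],[0,0,0.03]]}' >/dev/null; python3 st.py
```

```text
t 18.57 tool deg 180.46 phi 0.891 arc deg 180.27 r 109.1 z 0.0381 Ftan -5.63 Frad -0.55 Fz 2.23 Mz -0.33 w 0.0244
```

```bash
python3 -m handwheel '{"delta_pos":[[0,2.2,0]],"delta_rot":[[0,0,0.02]]}' >/dev/null; python3 st.py
```

```text
t 18.7 tool deg 179.31 phi 0.911 arc deg 179.14 r 109.0 z 0.0381 Ftan -5.92 Frad -0.39 Fz 1.87 Mz -0.26 w 0.0249
```

```bash
python3 -m handwheel '{"delta_pos":[[0,2.2,0]],"delta_rot":[[0,0,0.02]]}' >/dev/null; python3 st.py
```

```text
t 18.82 tool deg 178.17 phi 0.931 arc deg 178.06 r 109.1 z 0.0381 Ftan -5.73 Frad -1.28 Fz 2.31 Mz -0.12 w 0.0248
```

```bash
python3 bend.py d scene side; python3 st.py
```

```text
t 18.93 tool deg 178.18 phi 0.931 arc deg 178.0 r 109.1 z 0.0381 Ftan -5.61 Frad -1.24 Fz 1.25 Mz -0.29 w 0.0248
```

View pics/bend_scened.png

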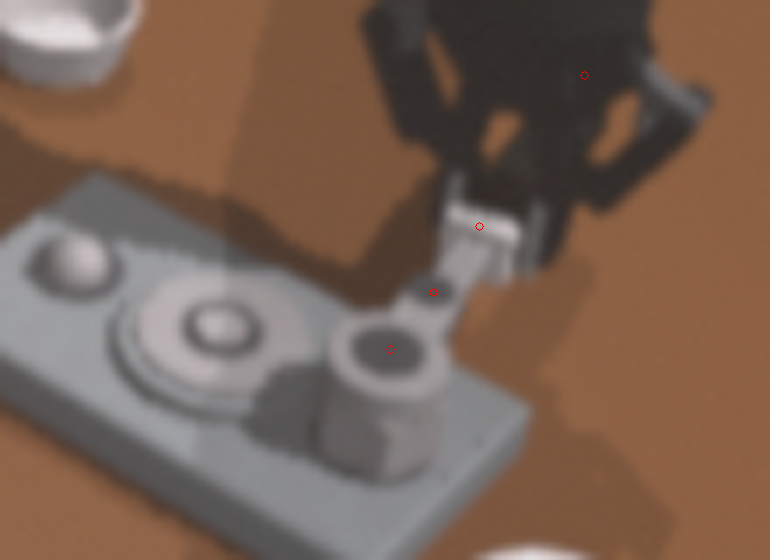

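View pics/bend_sided.png

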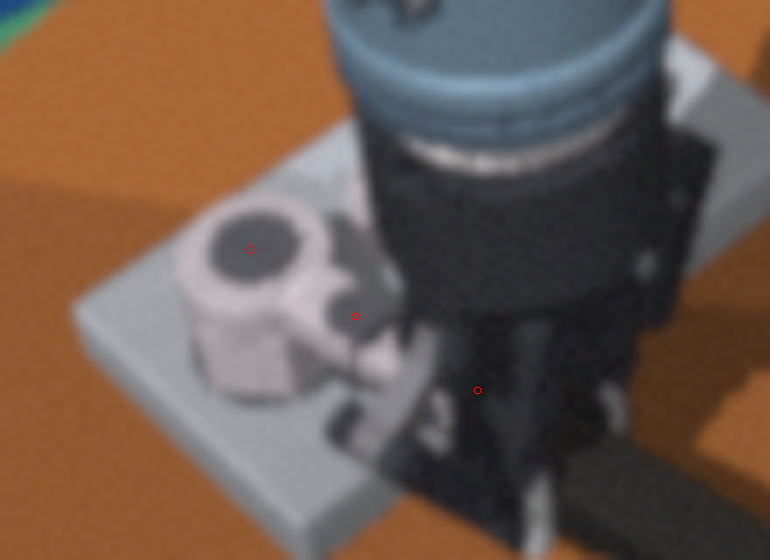

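Still straight, with the pin at (434,291). Small steps on.

```bash
python3 -m handwheel '{"delta_pos":[[0,2.2,0]],"delta_rot":[[0,0,0.02]]}' >/dev/null; python3 st.py
```

```text
t 19.05 tool deg 177.06 phi 0.95 arc deg 177.0 r 109.1 z 0.0381 Ftan -7.22 Frad -1.71 Fz 1.32 Mz 0.11 w 0.0248
```

```bash
python3 -m handwheel '{"delta_pos":[[0,2.2,0]],"delta_rot":[[0,0,0.02]]}' >/dev/null; python3 st.py
```

```text
t 19.18 tool deg 175.92 phi 0.97 arc deg 175.91 r 109.0 z 0.0381 Ftan -6.36 Frad -1.4 Fz 2.13 Mz 0.09 w 0.025
```

```bash
python3 -m handwheel '{"delta_pos":[[0,2.2,0]],"delta_rot":[[0,0,0.02]]}' >/dev/null; python3 st.py; python3 bend.py e scene
```

```text
t 19.3 tool deg 174.76 phi 0.99 arc deg 175.05 r 109.1 z 0.038 Ftan -8.48 Frad -2.85 Fz 2.37 Mz 0.04 w 0.0247
```

View pics/bend_scenee.png

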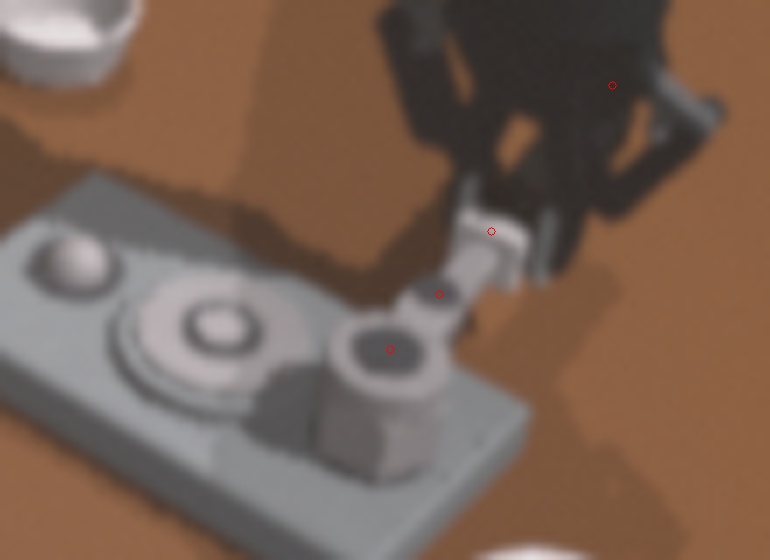

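Force and lag are both rising (Ftan −8.5 N), so the bolt is now tight. Continuing in single small steps.

```bash
python3 -m handwheel '{"delta_pos":[[0,2.2,0]],"delta_rot":[[0,0,0.02]]}' >/dev/null; python3 st.py
```

```text
t 19.48 tool deg 173.6 phi 1.011 arc deg 174.1 r 109.0 z 0.038 Ftan -8.61 Frad -0.4 Fz 2.48 Mz 0.0 w 0.0244
```

```bash
python3 -m handwheel '{"delta_pos":[[0,2.2,0]],"delta_rot":[[0,0,0.02]]}' >/dev/null; python3 st.py; python3 bend.py f scene; python3 st.py
```

```text
t 19.6 tool deg 172.41 phi 1.031 arc deg 173.27 r 109.0 z 0.0379 Ftan -9.54 Frad -1.83 Fz 3.56 Mz -0.11 w 0.0249
t 19.65 tool deg 172.36 phi 1.032 arc deg 173.2 r 109.0 z 0.0379 Ftan -10.6 Frad -2.67 Fz 3.51 Mz -0.28 w 0.0245
```

View pics/bend_scenef.png

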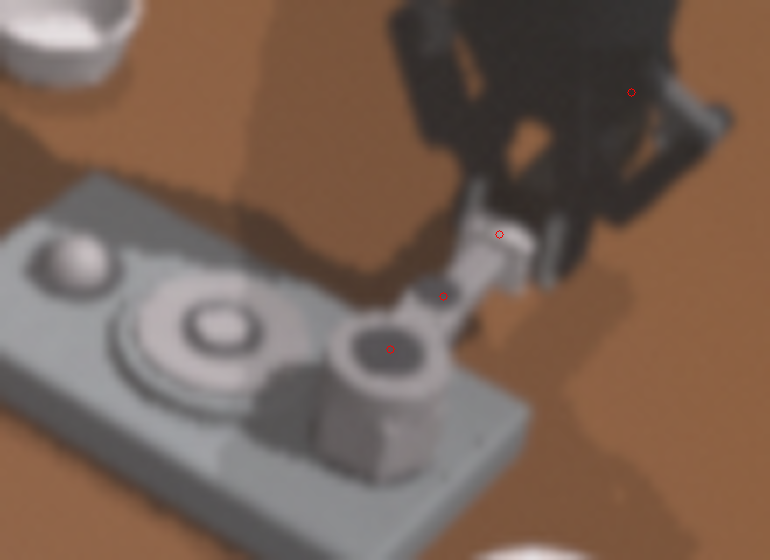

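```bash
python3 -m handwheel '{"delta_pos":[[0,2.2,0]],"delta_rot":[[0,0,0.02]]}' >/dev/null; python3 st.py; python3 bend.py g scene; python3 st.py
```

```text
t 19.77 tool deg 171.24 phi 1.052 arc deg 172.42 r 109.0 z 0.0378 Ftan -10.28 Frad -1.98 Fz 4.31 Mz -0.13 w 0.0245
t 19.82 tool deg 171.19 phi 1.053 arc deg 172.35 r 109.0 z 0.0378 Ftan -10.77 Frad -1.55 Fz 3.57 Mz -0.27 w 0.0247
```

View pics/bend_sceneg.png

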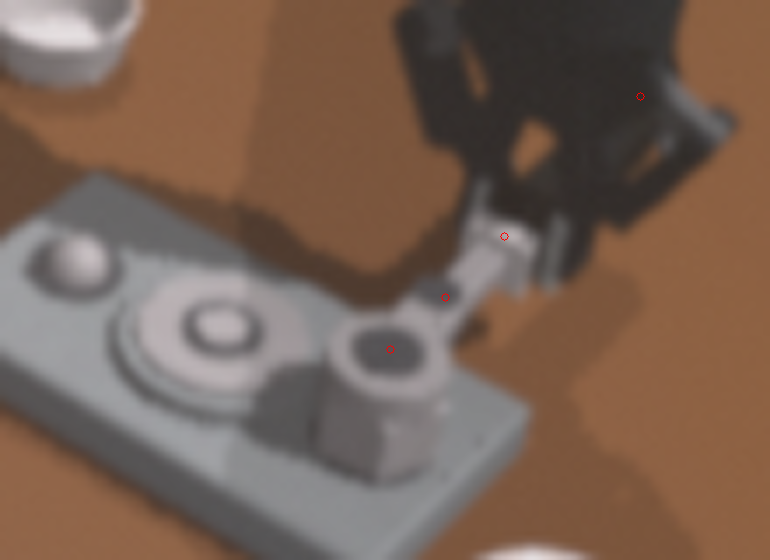

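```bash
python3 -m handwheel '{"delta_pos":[[0,2.2,0]],"delta_rot":[[0,0,0.02]]}' >/dev/null; python3 st.py; python3 bend.py h scene; python3 st.py
```

```text
t 19.95 tool deg 170.06 phi 1.073 arc deg 171.61 r 109.0 z 0.0377 Ftan -12.24 Frad -1.71 Fz 5.01 Mz -0.26 w 0.0249
t 20.0 tool deg 170.0 phi 1.074 arc deg 171.55 r 109.0 z 0.0377 Ftan -11.47 Frad -2.85 Fz 5.02 Mz -0.39 w 0.0245
```

View pics/bend_sceneh.png

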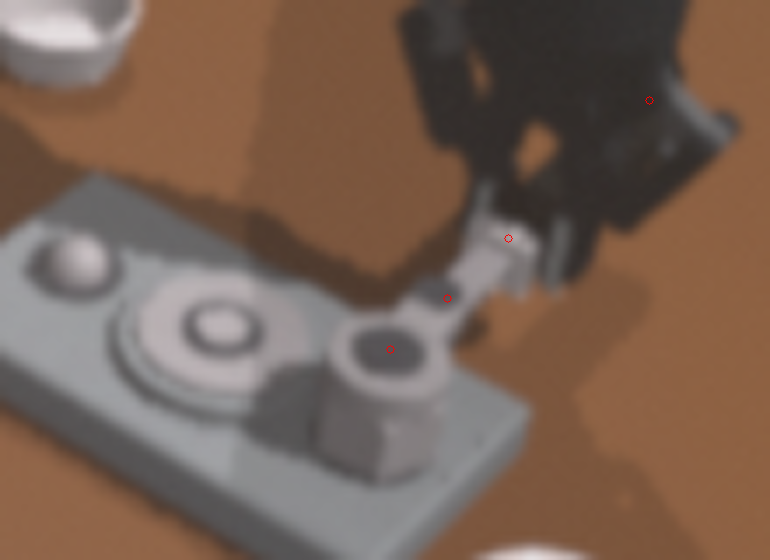

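```bash
python3 - <<'E'
import cv2,numpy as np
a=[cv2.imread(f'pics/bend_scene{k}.png') for k in 'abcdefgh']
row=[cv2.resize(i[180:400,320:560],None,fx=.8,fy=.8) for i in a]
cv2.imwrite('pics/cmp.png',np.vstack([np.hstack(row[:4]),np.hstack(row[4:])]))
E
python3 - <<'E'
from look import *
for n in('scene','side'):
    c=snap(n,n+'_i.png');np.save(n+'_i.npy',c,allow_pickle=True)
    x0,y0=proj(c,[.61,.26,.06]).astype(int)-[38,32]
    cv2.imwrite(f'pics/{n}_iz.png',cv2.resize(c['img'][y0:y0+60,x0:x0+75,::-1],None,fx=10,fy=10,interpolation=cv2.INTER_CUBIC)); print(x0,y0)
E
python3 st.py
```

```text
366 201
205 237
t 20.1 tool deg 170.06 phi 1.073 arc deg 171.59 r 108.9 z 0.0377 Ftan -11.64 Frad -1.49 Fz 4.92 Mz -0.4 w 0.0245
```

View pics/cmp.png

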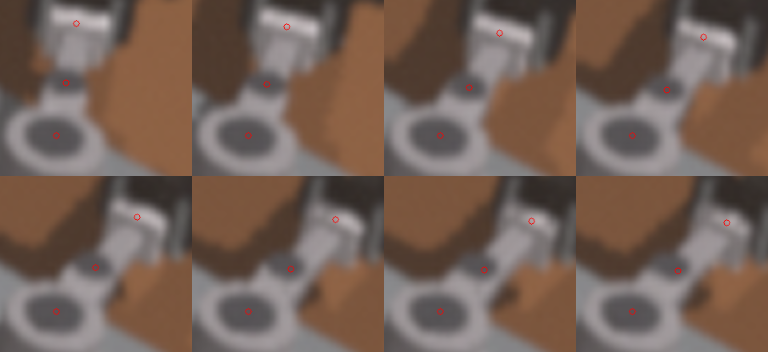

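View pics/scene_iz.png

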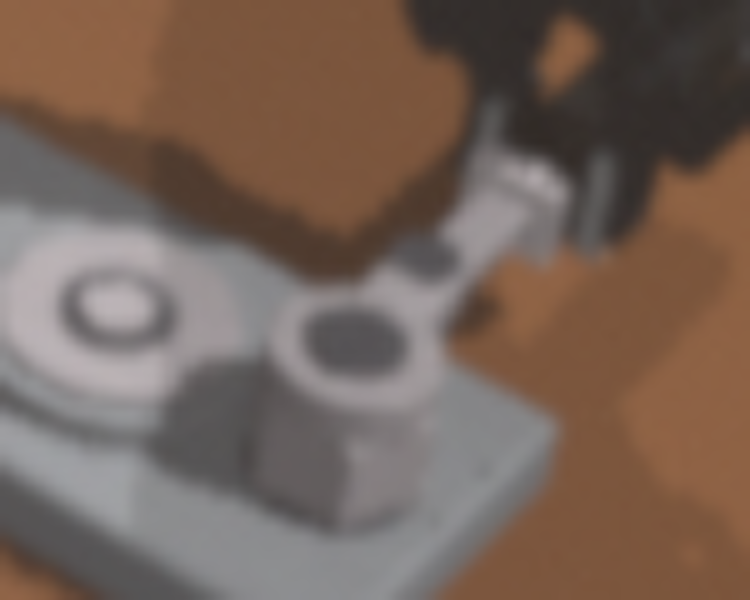

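View pics/side_iz.png

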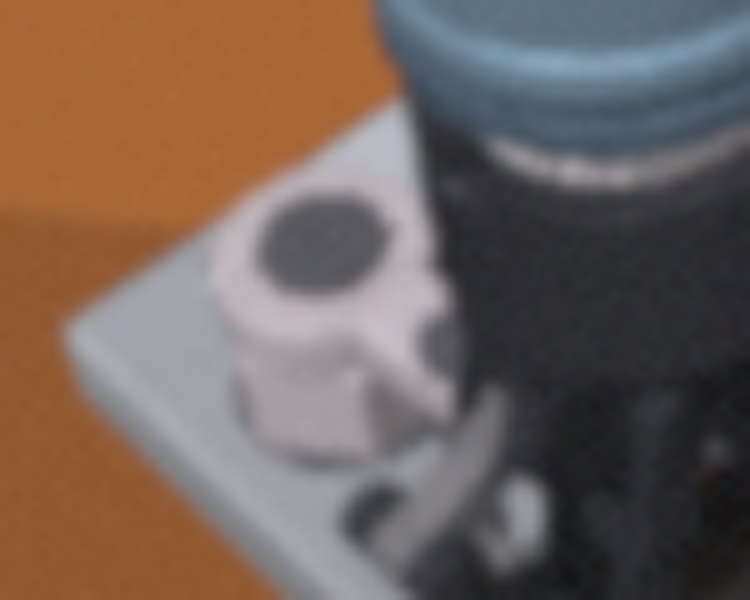

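Run:
```python
from look import *
B=np.array([.6295,.2577])
c=np.load('scene_i.npy',allow_pickle=True).item()
g=c['img'].astype(float).mean(2)
def dark(x,y,r):
    ys,xs=np.mgrid[y-r:y+r+1,x-r:x+r+1];p=g[y-r:y+r+1,x-r:x+r+1];T=110;w=np.clip(T-p,0,None);return (w*xs).sum()/w.sum(),(w*ys).sum()/w.sum()
print(g[220:233,402:416].round().astype(int))
for a in (170,172,174,175,176,177,178,180):
    d=np.array([np.cos(np.radians(a)),np.sin(np.radians(a))]);print(a,proj(c,[*(B+.04*d),.069]).round(1),proj(c,[*(B+.04*d),.072]).round(1))
print(proj(c,[*B,.071]))
```

```text
[[ 90  88  83  78  66  62  60  61  61  75 104 125 138 140]
 [ 89  85  74  66  63  61  60  62  65  87 122 140 148 150]
 [ 83  78  67  62  62  61  62  64  82 112 139 149 152 152]
 [ 71  66  63  62  64  65  66  79 109 137 149 153 152 153]
 [ 63  61  63  68  72  75  76  89 120 140 150 152 153 152]
 [ 62  63  67  76  82  83  83  89 105 124 144 152 151 144]
 [ 64  70  79  88  88  86  85  86  90 107 138 149 143 129]
 [ 72  92 110 110 101  91  87  87  90 106 132 138 126 110]
 [ 94 123 140 137 126 112 101  99 107 122 130 123 109 100]
 [125 144 153 153 149 139 130 128 136 138 121  99  91  93]
 [143 150 154 157 158 156 155 154 148 132 101  79  78  84]
 [129 135 144 153 159 161 160 157 139 115  85  66  66  74]
 [100 107 121 139 154 158 156 145 124  96  73  64  67  76]]
170 [409.4 227.1] [409.5 226.2]
172 [408.9 226.9] [409.1 226. ]
174 [408.4 226.7] [408.6 225.8]
175 [408.2 226.5] [408.3 225.7]
176 [407.9 226.4] [408.1 225.6]
177 [407.7 226.3] [407.8 225.5]
178 [407.4 226.2] [407.6 225.4]
180 [406.9 226. ] [407.1 225.2]
[401.30845399 234.48408522]
```

The handle has bent while the head stays put: the pin is fixed near (408,226) in the scene image, which puts the head at about 175.8° against the tool at 170°, a bend of about 0.1 rad. One more small step for margin, then I relax the side load and open.

```bash
python3 -m handwheel '{"delta_pos":[[0,2.0,0],[0,2.0,0]],"delta_rot":[[0,0,0.02],[0,0,0.02]]}' >/dev/null; python3 st.py
python3 -m handwheel '{"delta_pos":[[0,-0.8,-0.4],[0,-1.4,-0.6],[0,-1.4,-0.6]],"delta_rot":[[0,0,0],[0,0,0],[0,0,0]]}' >/dev/null; python3 st.py
```

```text
t 20.35 tool deg 168.88 phi 1.093 arc deg 170.79 r 108.9 z 0.0377 Ftan -12.4 Frad -1.78 Fz 4.97 Mz -0.52 w 0.0243
t 20.73 tool deg 168.94 phi 1.092 arc deg 170.96 r 108.8 z 0.0382 Ftan -9.67 Frad -3.75 Fz 0.74 Mz -0.3 w 0.0246
```

```bash
python3 -m handwheel '{"delta_pos":[[0,-1.2,0],[0,-2.5,0],[0,-2.5,0]],"delta_rot":[[0,0,0],[0,0,0],[0,0,0]]}' >/dev/null; python3 st.py
```

```text
t 21.1 tool deg 169.02 phi 1.091 arc deg 171.23 r 108.8 z 0.0384 Ftan -4.5 Frad -4.26 Fz -1.75 Mz -0.13 w 0.0246
```

```bash
python3 -m handwheel '{"delta_pos":[[0,0,0.3],[0,0,0.3],[0,0,0.3],[0,0,0.3],[0,0,0.3]],"delta_rot":[[0,0,0],[0,0,0],[0,0,0],[0,0,0],[0,0,0]]}' 70; python3 st.py
```

```text
t: 21.72
tcp_pos: [0.5212, 0.2751, 0.0383]
eef_rot: [0.0, 0.095, 0.995, 0.0]
wrist_force: [0.6, -0.4, 0.5]
gripper_width: 0.0701
t 21.73 tool deg 169.08 phi 1.09 arc deg 170.9 r 109.7 z 0.0383 Ftan -0.27 Frad -0.64 Fz 0.51 Mz 0.01 w 0.0701
```

```bash
python3 -m handwheel '{"delta_pos":[[0,0,-15],[0,0,-45],[0,0,-90],[0,0,-140],[0,0,-140],[0,0,-140]],"delta_rot":[[0,0,0],[0,0,0],[0,0,0],[0,0,0],[0,0,0],[0,0,0]]}'
python3 - <<'E'
from look import *
c=snap('wrist','w9.png');np.save('w9.npy',c,allow_pickle=True)
x=snap('scene','scene9.png');snap('side','side9.png')
cv2.imwrite('pics/w9z.png',cv2.resize(c['img'][:300,200:440,::-1],None,fx=2,fy=2,interpolation=cv2.INTER_CUBIC))
E
```

```text
t: 22.48
tcp_pos: [0.5211, 0.2747, 0.1786]
eef_rot: [0.0, 0.095, 0.995, 0.0]
wrist_force: [0.3, -0.1, -0.4]
gripper_width: 0.0704
```

View pics/w9z.png

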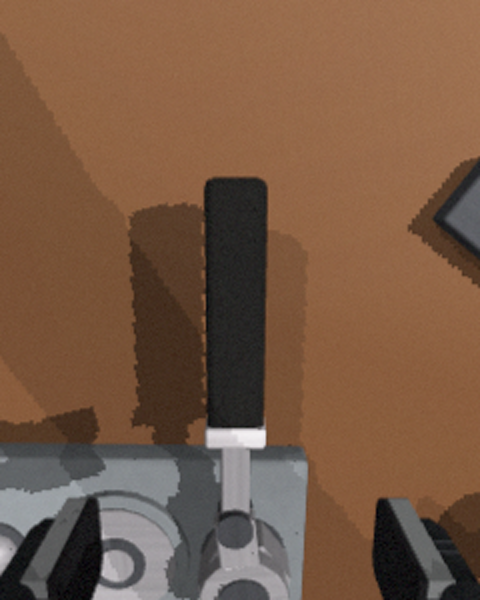

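View pics/scene9.png

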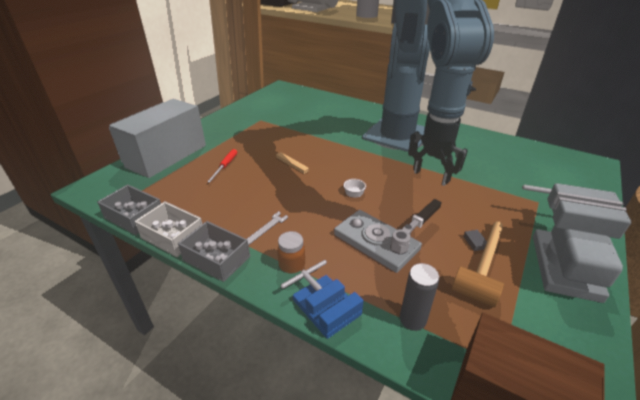

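View pics/side9.png

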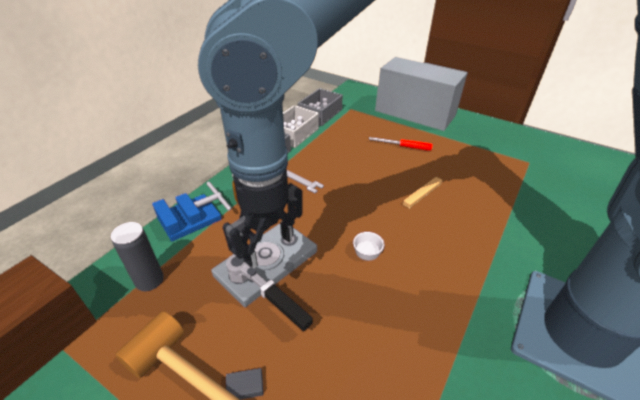

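```bash
python3 -m handwheel '{"delta_pos":[[-40,0,0],[-70,0,0],[-70,0,0],[-70,0,0]],"delta_rot":[[0,0,0],[0,0,0],[0,0,0],[0,0,0]]}'
python3 - <<'E'
from look import *
c=snap('wrist','w10.png');np.save('w10.npy',c,allow_pickle=True)
cv2.imwrite('pics/w10z.png',cv2.resize(c['img'][110:290,250:390,::-1],None,fx=3.3,fy=3.3,interpolation=cv2.INTER_CUBIC))
E
```

```text
t: 23.12
tcp_pos: [0.5886, 0.2619, 0.1772]
eef_rot: [-0.001, 0.095, 0.995, -0.0]
wrist_force: [0.7, 0.3, -0.3]
gripper_width: 0.0701
```

View pics/w10z.png

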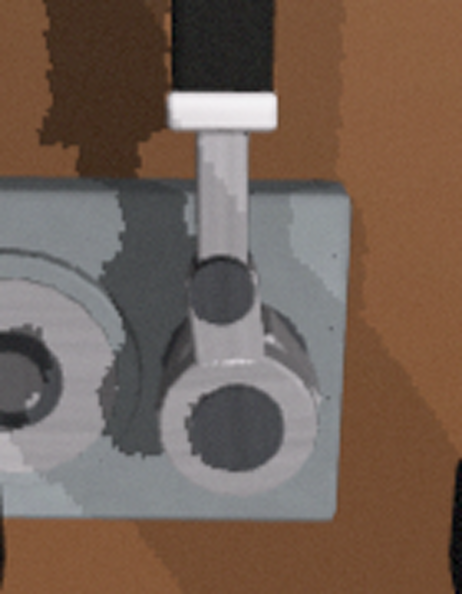

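Run:
```python
from look import *
c=np.load('w10.npy',allow_pickle=True).item()
def zp(x,y,z): return toplane(c,x/3.3+250-.35,y/3.3+110-.35,z)
s=zp(239.5,425,.071);p=zp(222,290,.0735);k=zp(222.5,100,.069)
full=cv2.imread('pics/w10.png')
print(s,p,k,np.linalg.norm((s-p)[:2]),np.linalg.norm((s-k)[:2]))
ang=lambda d:np.degrees(np.arctan2(d[1],d[0]))
print('head',ang(p-s),'pin->collar',ang(k-p))
g=full.mean(2)
for r in (20,40,60,80,100,120,130):
    w=np.where(g[r,290:345]<75)[0]+290; print(r,w.min(),w.max(),zp((w.mean()-250+.35)*3.3,(r-110+.35)*3.3,.069).round(4))
```

```text
[0.62861356 0.25853389 0.071     ] [0.58820842 0.26143982 0.0735    ] [0.54034721 0.27083121 0.069     ] 0.04050949846513848 0.08911886226576575
head 175.88638508476143 pin->collar 168.89839103630345
20 300 334 [0.4543 0.2875 0.069 ]
40 290 334 [0.4667 0.2817 0.069 ]
60 290 334 [0.4801 0.2786 0.069 ]
80 290 333 [0.4941 0.2756 0.069 ]
100 290 333 [0.5086 0.2725 0.069 ]
120 290 333 [0.5238 0.2696 0.069 ]
130 290 332 [0.5315 0.2677 0.069 ]
```

View pics/w10.png

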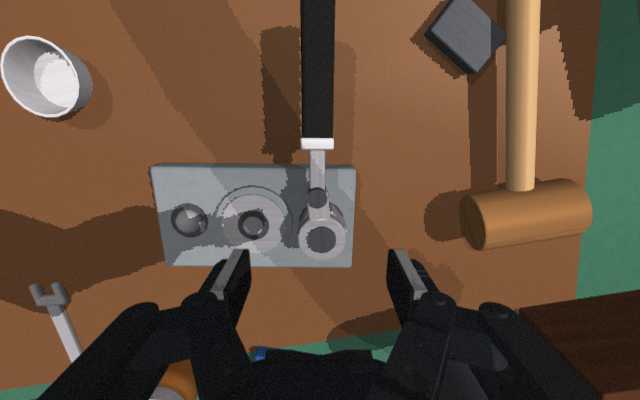

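```bash
python3 -m handwheel '{"delta_pos":[[0,0,-30],[0,0,-30],[0,0,-30]],"delta_rot":[[0,0,0],[0,0,0],[0,0,0]]}'; python3 -c "
from plant import manip
print(manip.close_job())"
```

```text
t: 23.55
tcp_pos: [0.589, 0.2619, 0.2078]
eef_rot: [-0.0, 0.095, 0.995, -0.0]
wrist_force: [-0.8, 0.2, -0.3]
gripper_width: 0.0702
the job is handed in; nothing more can be done
None
```

I fitted the click wrench fully down on the hex bolt and turned it clockwise until the bolt was tight and the joint tripped. I then released it with the handle still bent, and handed the job in at 23.6 s of the 61 s allowed.

**Fitting:** the wrench was gripped 109 mm from the socket's axis and lowered in small steps. The wrist force changed by only about 4 N, when the mouth met the washer. Both cameras showed the mouth on the washer.

**Tightening:** the tool turned about 1.09 rad in all. The head stopped at 175.9°, about 0.97 rad from where it started, so the bolt itself turned at least about 0.77 rad once the 0.2 rad of play is taken off. The sideways force then rose from about 5 N to 12 N and the handle bent while the head stayed still.

**Last checks:**
- **Bend:** measured from the wrist camera after release, head at 175.9° and handle at 168.9°. That is about 0.12 rad with about 0.03 rad of uncertainty, inside the 0.05 to 0.25 allowed.
- **Position:** the socket was within about 1.5 mm of the bolt's axis. I did not measure its height or tilt again after release. It looked upright and down on the washer.
- **Robot and bench:** the gripper was open and about 0.2 m above the bench. Nothing loose appeared moved in the pictures, though I did not measure this.

**What disagreed:**
- I saw no fall in force at the trip. It went on rising slowly to 12 N, with an offset of perhaps 2 N in the reading, so I judged the trip from the pictures and geometry.
- The wrist camera reads about 1.5 mm off sideways, which I corrected for.

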